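# Hang the order card and hold a spring clip gaping round its edge

### The arm

A 6-joint arm with a two-finger parallel gripper is mounted at the origin on a cart in front of the work surface, level with it; the furniture and walls round the work are solid. World frame = base frame: x ahead of the robot, y to its left, z up, the work surface at z = 0. Lengths are in mm, angles in rad, forces in N, time in s.
With the tool pointing down it reaches from about 400 to 925 mm from the base axis. Payload 12.5 kg.
Tool frame: the origin (TCP) lies on the centre line of the jaws, within the pads' length; the fingertips stand 14 mm ahead of it and the grasp point (between the pads) lies 5 mm behind it; z points along the fingers, y is the direction in which the jaws open and shut (so a half turn about z gives the same grasp; the last joint's range is limited). The gripper opens to 95 mm and grips with 3 to 60 N. Pads are 20 mm wide; open, the fingers measure 119 mm over their backs; the gripper's body (75 mm by 180 mm) begins 59 mm behind the grasp point.
Start: joints at [-1.252, 0.491, 1.559, -0, 1.092, -0.106], TCP at [257.61, -569.458, 228.661] pointing down, gripper open.
Joint ranges: [-3.1, 3.1], [-0.84, 2.19], [0.05, 2.79], [-1.13, 4.28], [0.06, 2.93], [-2.69, 2.69]. Speed limits (rad/s): [2.22, 2.22, 2.79, 3.14, 3.14, 3.14].

### API

Orientations are given as [roll, pitch, yaw] about the fixed x, y, z axes, in that order (R = Rz(yaw) Ry(pitch) Rx(roll)).
In Python, from cell import * gives the robot as it stands.
- The arm moves only by the tool play_rows, never from a script. Its argument "moves" is a list of rows, each a list of 7 numbers: the shift along the tool's x, y, z in m, then the turn, a rotation vector about the tool's x, y, z in rad, then the opening in per cent of the stroke, from 0 (shut) to 100 (fully open). In form: [[tx, ty, tz, ax, ay, az, claw], ...]. A call has 1 to 8 rows; each row shifts and turns the pose as measured when the row begins, along the tool's axes as they then stand; what a row does not reach is not made up. A row lasts 1/10 s, in which the tool goes at most 50 mm and 8.59 degrees, less where a joint would pass 70% of its speed; a pose out of reach is approached as far as the arm can. A call is refused whole if a number of a shift passes 0.05 or a number of a turn 0.15, either way. A call with a gripper value outside its range is refused whole. The fingers move at their own pace and stop on an object; the grip force is fixed at half the most. Time passes only in rows, so rows that do not move let the fingers close. It gives the time, the measured TCP pose, the force and the opening at its end, in the units of the state.
- state(): the state, without advancing time (a new reading comes with each control period).
- read_camera(name): name is "scene" or "top" or "wrist"; returns a dict with "img" (384x512x3 uint8, red, green, blue), "fx", "fy", "cx", "cy" (pixels), "R" (3x3) and "t" (3): a world point X has camera coordinates R X + t. Camera axes: x right, y down, z forward; pixel columns grow to the right and rows downward; lengths in mm; the calibration is good to about 2 mm. The wrist camera is an equidistant fisheye: a pixel r from the principal point sees the ray r / f radians off the axis. A picture is of the moment at which its call begins. There is no depth.
- job_done(): hands the job in, once; it reports no verdict.
The state is a dict: "t": time; "joints": joint angles; "qvel": joint speeds; "tau": joint torques, N m; "eef_pos": TCP position; "tcp_rot": TCP orientation; "ft_force": force on the tool from outside, world axes, zero at the start; "moment": the same for the moment, N m; "opening": opening from 0.0 (shut) to 1.0 (fully open).
Only numpy, scipy, OpenCV 4.12 (cv2) and the standard library are available. Lean on these libraries where they do the work, as an engineer would, in place of code of your own. Each camera call takes 0.05 s, during which the arm holds its last target.

### The job

Lift the order card out of its slotted wooden block by the blue handle bar at its top, and hang it by that handle on the two-pronged hook of the steel stand, left hanging freely. Then take the orange spring clip by its two handles, squeeze them fully so that its jaws gape wide, and hold it gaping round the hanging card's right-hand upright edge (right as seen from the robot), about half-way up the cardboard, square to the card, with the edge well inside the jaws and nothing of the clip touching the card, so that a packing slip could be slid in. Finish there, still holding the clip open in the air, and leave the scissors, the marker and the ribbon spool near the work where they lie.

Things in the scene. Friction and masses are not known exactly. Their poses are not given: they have to be found in the camera images.
- card_bar (a point): Centre of the blue handle bar at the card's top, axes as the card: 120 long (y), 8 thick (x), 12 high. The hand hole lies from 6 to 38 mm below this point, the card's lower edge 154 mm below it. Grip it from above at the middle, across its thickness (between the prongs when it hangs).
- card_right_edge (a point): Middle of the right-hand (-y) upright edge of the card's cardboard panel: 60 mm to the right of the card's middle, 99 mm below the handle bar's centre. Axes as the card.
- hook_seat (a point): Seat of the hook: midway between its two prongs, level with their tops, 190 mm above the worktop; axes as the stand. The underside of the handle bar rests here (bar centre 6 mm above). Prongs: round, 6 thick, 34 mm either side of this point along x; in front they turn up to tips 24 mm before the seat and 16 mm above it, the highest part of the stand.
- clip_handles (a point): Grip point half-way up between the clip's handles, axes as the clip. Hinge pin 45 mm ahead (+x), handle ends 15 mm behind, jaw tips 100 mm ahead. Over their outsides the handles measure about 50 mm here when the clip is shut (56 at their ends), 21 mm when squeezed fully (then parallel).
- clip_mouth (a point): Centre of the space between the clip's jaws, half-way up, 75 mm ahead of the grip point, 25 mm behind the jaw tips, axes as the clip. Fully open, the gap is about 28 mm wide here and 33 mm at the tips; the hinge pin's front is 23 mm behind this point.
- clip_left (a joint): Opening of one lever of the clip: 0 shut, 0.30 rad fully open (handles squeezed parallel). The other lever moves equally the other way.
- scissors: Red-handled scissors lying on the worktop, 87 x 199 x 9; leave alone.
- marker: White and black marker pen lying on the worktop, 17 x 135 x 16; leave alone.
- ribbon_spool: Spool of red ribbon lying on the worktop, 104 x 132 x 32; leave alone.
- order_card: Order card, upright plate, 0.12 kg; origin: middle of its lower edge; x = normal (away from robot), y = width (left), z up. Cardboard panel 120 wide, 105 high, 4 thick; above it a blue plastic hanger 8 thick with a hand hole 96 wide, 32 high. It stands in a fixed wooden block, slot 6 wide, 25 deep: may lean about 0.04 rad, lift straight up 30 mm to clear it.
- hook_stand: Fixed steel hook stand; origin on the worktop under the seat; x = from the prong tips to the post (away from robot), y left, z up. Base plate 150 x 110 x 8, from 65 mm before to 85 mm behind the seat. Post and crossbar 52 mm behind the seat; the crossbar's top is 9 mm above the seat.
- clip: Orange spring clip, 0.06 kg, lying on its side, 28 high; origin: foot of its upright hinge pin; x = towards the jaw tips, y = opening direction, z up. Jaws and handles open level. About 4 N on each handle starts to open it, about 8 N opens it fully against a stop; more does no harm. Let go, it snaps shut.

How it is judged:
By the outcome, as a careful person would: the job done as asked, in the order asked, and still so for the second after the job is handed in, while the arm keeps its last pose, push and grip.
It also fails if it takes over 64 s, if anything falls off the work surface, if the arm or the gripper's body presses on something with over 40 N, if the wrist force passes 120 N, or if a joint passes its speed limit or range.

## Working session

There is one attempt and no reset: what is moved stays moved. The work goes in short steps, Python scripts to look and compute and a tool call to move; the robot and the scene stay as the last step left them, time stands still between calls to the robot, and variables do not carry over. Pictures are saved under pics/ and viewed, and the job is handed in when it is done.

Besides the shell and the picture viewer there is one more tool, called after "Call:" in YAML: its name, and indented under it one key for each argument. play_rows: Moves the arm, as the interface text tells. Its arguments: {"type":"object","properties":{"moves":{"type":"array"}},"required":["moves"]}

```bash
mkdir -p pics; ls; python3 - <<'E'
from cell import *
import cv2
s=state();print({k:s[k] for k in s})
for n in("scene","top","wrist"):
    c=read_camera(n);cv2.imwrite(f"pics/{n}0.png",cv2.resize(c["img"][:,:,::-1],None,fx=1.5,fy=1.5));print(n,c["fx"],c["fy"],c["cx"],c["cy"],c["R"],c["t"])
E
```

```text
pics
{'t': 0.0, 'joints': array([-1.25158266e+00,  4.91552403e-01,  1.55943114e+00, -2.39397993e-05,
        1.09172471e+00, -1.05612106e-01]), 'qvel': array([ 0.0004868 , -0.00123605,  0.00082464, -0.00068149, -0.00061682,
       -0.0012649 ]), 'tau': array([-8.84564452e-04, -6.12637854e+01, -2.58182126e+01,  6.92441105e-02,
        4.80860390e-02, -8.51764389e-05]), 'eef_pos': array([ 257.53850011, -569.22358186,  228.07250011]), 'tcp_rot': array([-3.14048104e+00, -9.64872056e-05,  4.24836766e-01]), 'ft_force': array([ 0.36633756, -0.54551634, -0.21525713]), 'moment': array([-0.03554454, -0.03056063,  0.02825477]), 'opening': 0.9964125947901858}
scene 401.21448244024253 401.21448244024253 259.3452506038304 187.756505064271 [[-0.89591439 -0.44419556  0.00526406]
 [-0.26362032  0.52209309 -0.81112461]
 [ 0.35754962 -0.72808592 -0.58484969]] [ 451.15290019  225.21186812 1221.96214763]
top 466.72857963037944 466.72857963037944 251.29178257587645 189.6785853260284 [[-0.00387509 -0.99989147  0.01421406]
 [-0.98084807  0.00103249 -0.19477165]
 [ 0.19473583 -0.01469659 -0.98074562]] [ -11.61678304  520.93031374 1467.98224454]
wrist 297.3186396354542 297.3186396354542 254.9604928021945 189.51801904090718 [[ 0.41184955 -0.9112508  -0.00138962]
 [-0.88088294 -0.39851396  0.25540532]
 [-0.23329208 -0.10396447 -0.96683307]] [-623.66505589  -28.19248816  390.08196195]
```

View pics/scene0.png

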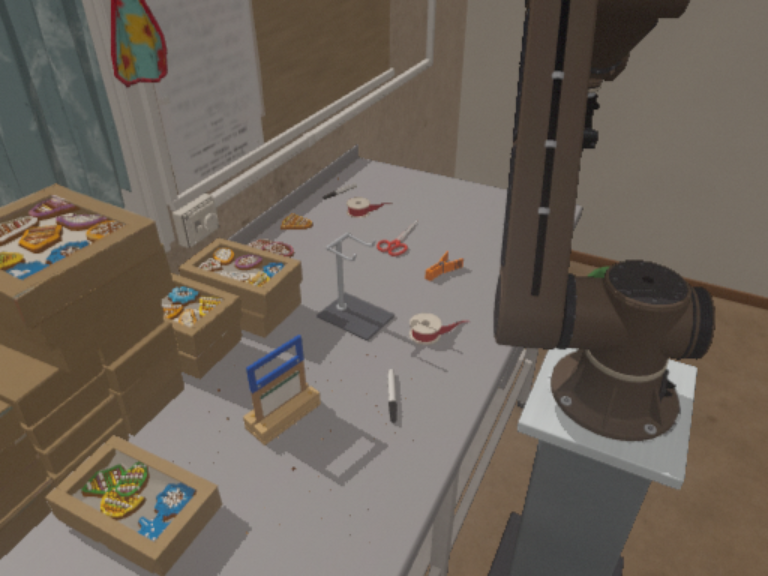

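View pics/top0.png

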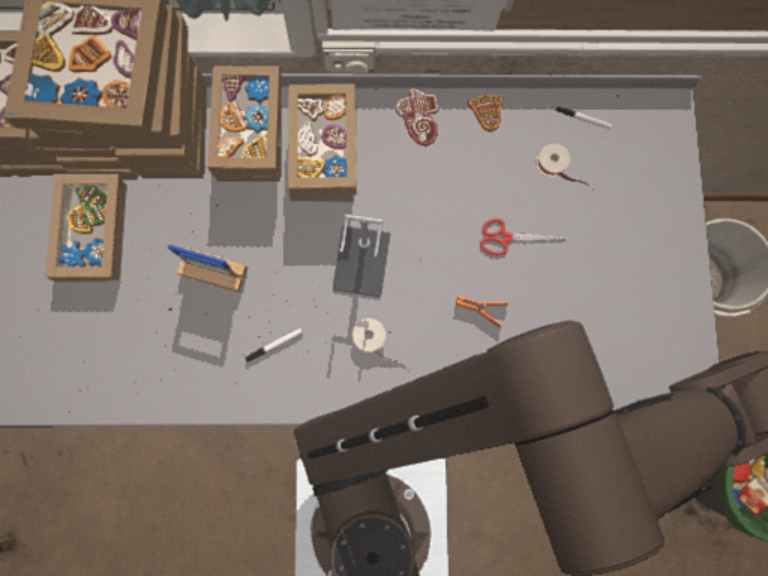

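View pics/wrist0.png

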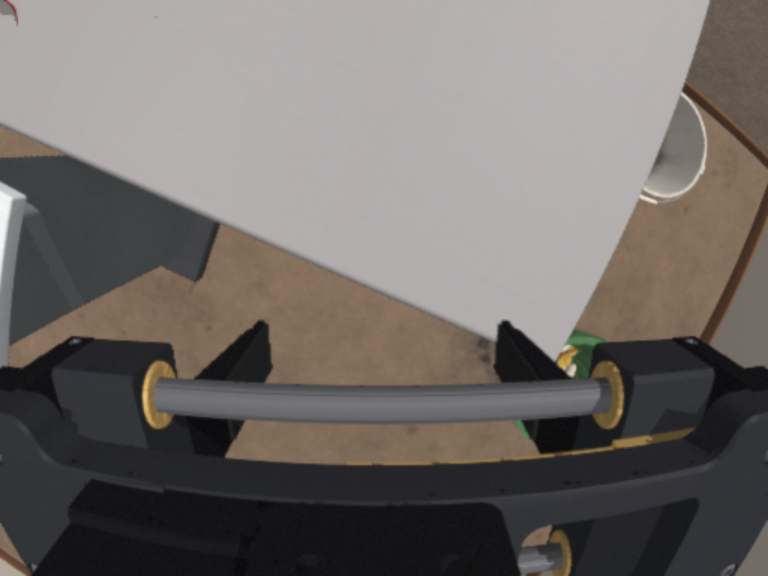

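```bash
cat > h.py <<'E'
from cell import *
import cv2, numpy as np
from scipy.optimize import least_squares
def snap(n,tag,crop=None,sc=1):
    c=read_camera(n);im=c["img"][:,:,::-1]
    np.savez(f"pics/{n}_{tag}.npz",**c)
    save(im,tag+"_"+n,crop,sc);return c
def save(im,name,crop,sc):
    if crop: x0,y0,x1,y1=crop; im=im[y0:y1,x0:x1]
    cv2.imwrite(f"pics/{name}.png",cv2.resize(im,None,fx=sc,fy=sc,interpolation=cv2.INTER_CUBIC))
def load(n,tag): return dict(np.load(f"pics/{n}_{tag}.npz"))
def proj(c,X):
    p=np.asarray(X,float)@c["R"].T+c["t"]
    return p
def pix(c,X,fish=False):
    p=proj(c,X)
    if fish:
        r=np.hypot(p[...,0],p[...,1]);th=np.arctan2(r,p[...,2]);k=th/np.maximum(r,1e-9)
        return np.stack([c["cx"]+c["fx"]*k*p[...,0],c["cy"]+c["fy"]*k*p[...,1]],-1)
    return np.stack([c["cx"]+c["fx"]*p[...,0]/p[...,2],c["cy"]+c["fy"]*p[...,1]/p[...,2]],-1)
def ray(c,uv,fish=False):
    x=(uv[0]-c["cx"])/c["fx"];y=(uv[1]-c["cy"])/c["fy"]
    if fish:
        th=np.hypot(x,y);d=np.array([x*np.sin(th)/th,y*np.sin(th)/th,np.cos(th)])
    else: d=np.array([x,y,1])
    return -c["R"].T@c["t"], c["R"].T@d
def onz(c,uv,z,fish=False):
    o,d=ray(c,uv,fish);return o+d*(z-o[2])/d[2]
E
python3 - <<'E'
from h import *
t=snap("top","a",(105,150,170,210),10)
im=t["img"][:,:,::-1]
save(im,"a_top_hook",(215,135,270,205),8);save(im,"a_top_clip",(295,190,345,222),14)
s=snap("scene","a",(155,215,225,300),7)
im=s["img"][:,:,::-1]
save(im,"a_sc_hook",(205,145,270,230),7);save(im,"a_sc_clip",(275,160,320,192),14)
E
```

```text
(no output)
```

View pics/a_top.png

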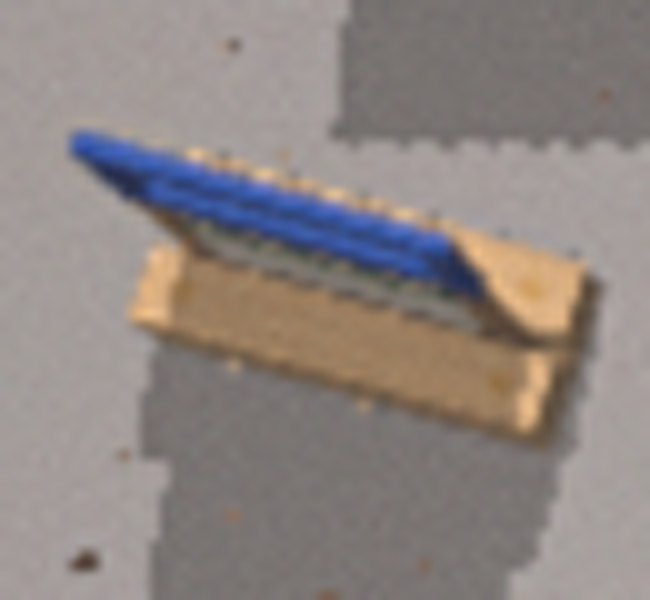

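View pics/a_top_hook.png

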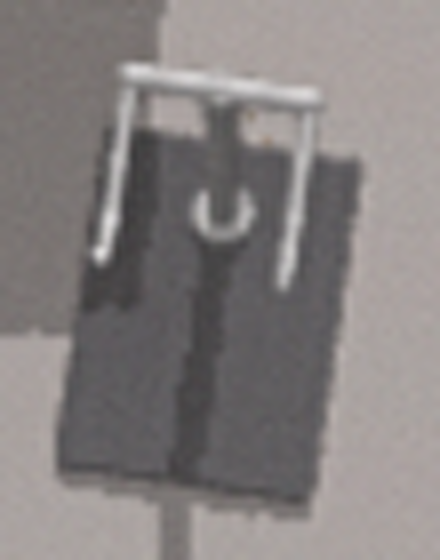

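View pics/a_top_clip.png

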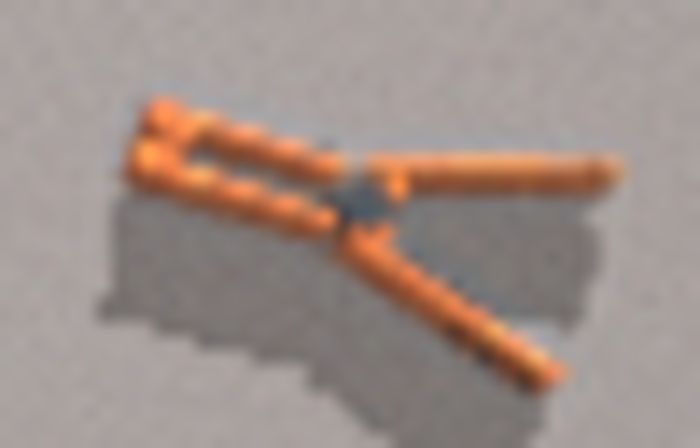

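View pics/a_scene.png

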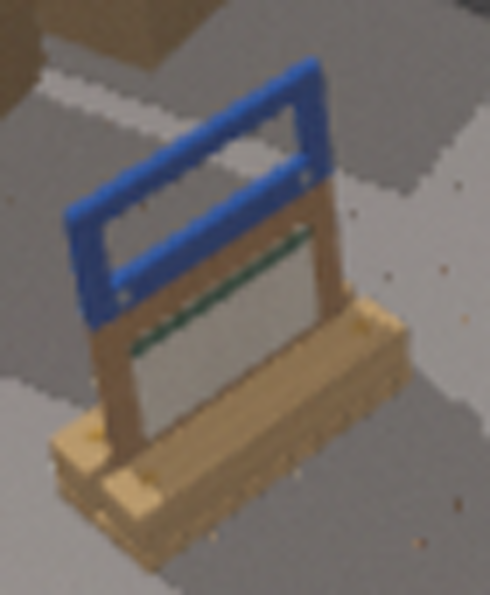

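View pics/a_sc_hook.png

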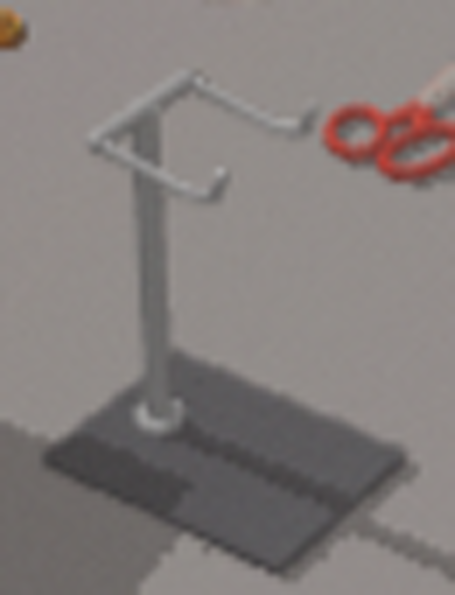

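View pics/a_sc_clip.png

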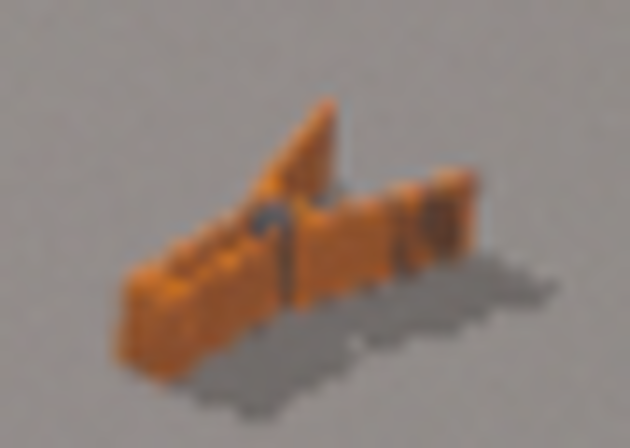

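```bash
cat > fit1.py <<'E'
from h import *
from scipy.spatial.transform import Rotation as Ro
T=load("top","a");S=load("scene","a")
def un(p,o,s): return (np.array(p,float)+.5)/s-.5+np.array(o)
def P(v,p,o,s): return (T if v=="t" else S, un(p,o,s))
def body(q,X): # x,y,z,yaw,pitch(lean)
    return Ro.from_euler('ZY',[q[3],q[4]]).apply(np.array(X,float))+q[:3]
def fit(obs,x0,free):
    x0=np.array(x0,float)
    def f(v):
        q=x0.copy();q[free]=v
        return np.concatenate([pix(c,body(q,X))-uv for (c,uv),X in obs])
    r=least_squares(f,x0[free],loss="soft_l1");q=x0.copy();q[free]=r.x
    print(np.round(q,3));print(np.round(f(r.x).reshape(-1,2),2).tolist());return q
# hook
to,so=(215,135),(205,145)
H=[(P("t",(103,258),to,8),(-24,34,206)),(P("t",(285,288),to,8),(-24,-34,206)),
 (P("t",(60,470),to,8),(-65,55,8)),(P("t",(308,503),to,8),(-65,-55,8)),(P("t",(360,155),to,8),(85,-55,8)),
 (P("s",(218,172),so,7),(-24,34,206)),(P("s",(310,112),so,7),(-24,-34,206)),
 (P("s",(285,568),so,7),(-65,55,8)),(P("s",(408,457),so,7),(-65,-55,8)),(P("s",(45,455),so,7),(85,55,8)),(P("s",(172,348),so,7),(85,-55,8))]
print("hook");h=fit(H,[600,0,0,-.15,0],[0,1,3])
fit(H,[600,0,0,-.15,0],[0,1,2,3,4])
# card about bar centre
to,so=(105,150),(155,215)
C=[(P("t",(78,132),to,10),(4,60,6)),(P("t",(452,233),to,10),(4,-60,6)),
 (P("s",(66,215),so,7),(4,60,6)),(P("s",(318,58),so,7),(4,-60,6)),(P("s",(92,328),so,7),(-4,60,-49)),(P("s",(332,180),so,7),(-4,-60,-49)),
 (P("s",(112,290),so,7),(-4,48,-38)),(P("s",(300,155),so,7),(-4,-48,-38))]
print("card");c=fit(C,[600,300,165,-.2,0],[0,1,2,3,4])
# clip origin foot of hinge; z up
to,so=(295,190),(275,160)
K=[(P("t",(362,205),to,14),(0,0,28)),(P("t",(610,170),to,14),(-60,-27,28)),(P("t",(555,375),to,14),(-60,27,28)),(P("t",(145,135),to,14),(55,0,28)),
 (P("s",(475,175),so,14),(-60,-28,28)),(P("s",(475,245),so,14),(-60,-28,0)),(P("s",(330,100),so,14),(-60,27,28)),(P("s",(130,275),so,14),(55,8,28)),(P("s",(272,212),so,14),(0,0,28))]
# which handle is +y
best=None
for sg in(1,-1):
    K2=[(a,(X[0],sg*X[1],X[2])) for a,X in K]
    print("clip",sg);k=fit(K2,[500,-200,0,1.3,0],[0,1,3])
E
python3 fit1.py
```

```text
hook
[ 5.74796e+02  2.26330e+01  0.00000e+00 -1.41000e-01  0.00000e+00]
[[-0.1, 1.02], [0.04, 0.41], [-0.6, -0.27], [1.0, 0.1], [0.46, 0.63], [0.58, 0.34], [0.09, -0.51], [-1.31, 0.11], [-0.42, -1.0], [-1.52, 0.12], [-0.35, 0.02]]
[ 5.73753e+02  2.26810e+01 -1.77000e-01 -1.41000e-01  1.10000e-02]
[[-0.01, 0.59], [0.12, -0.0], [-0.64, -0.04], [0.98, 0.36], [0.46, 1.0], [0.26, 0.17], [-0.21, -0.66], [-1.08, 0.08], [-0.18, -1.03], [-1.27, 0.44], [-0.09, 0.34]]
card
[ 5.58768e+02  3.50926e+02  1.63628e+02 -2.75000e-01 -3.40000e-02]
[[0.06, 0.63], [0.64, 1.03], [-0.8, -0.12], [-1.28, -0.22], [-0.28, 0.02], [-0.22, -1.83], [0.08, 0.14], [0.87, 1.08]]
clip 1
[ 477.289 -239.76     0.       1.195    0.   ]
[[-0.27, -0.2], [1.88, 1.34], [0.4, 1.83], [-0.44, -1.21], [-10.03, -5.36], [-10.46, -4.51], [10.59, 5.71], [0.6, 2.33], [-0.94, 0.53]]
clip -1
[ 475.849 -242.4      0.       1.28     0.   ]
[[0.54, 0.23], [-1.59, 15.67], [6.4, -14.54], [-0.06, 0.54], [0.39, -0.54], [-0.15, 0.36], [-0.25, -0.41], [-0.97, 0.85], [-0.33, 0.28]]
```

```bash
cat > plan.py <<'E'
from h import *
from scipy.spatial.transform import Rotation as Ro
def cur():
    s=state();return np.array(s["eef_pos"]),Ro.from_euler('xyz',s["tcp_rot"]),s
def down(yaw,roll=np.pi,pitch=0): return Ro.from_euler('xyz',[roll,pitch,yaw])
def rows(tgts,claw,step=46,ang=.14,n=None,dec=4):
    """tgts: list of (pos,Rot). prints rows"""
    p,R,s=cur();out=[]
    for q,Q in tgts:
        d=np.linalg.norm(q-p);rv=(R.inv()*Q).as_rotvec();k=max(1,int(np.ceil(max(d/step,np.linalg.norm(rv)/ang))))
        k=n or k
        p0,R0=p,R
        for i in range(1,k+1):
            p1=p0+(q-p0)*i/k;R1=R0*Ro.from_rotvec(rv*i/k)
            t=R.inv().apply(p1-p)/1000;a=(R.inv()*R1).as_rotvec()
            out.append([*np.round(t,dec).tolist(),*np.round(a,3).tolist(),claw]);p,R=p1,R1
    out=[[x+0.0 for x in r] for r in out]
    for i in range(0,len(out),8): print(str(out[i:i+8]).replace(" ",""))
def arc(a0,a1,r0,r1,z,y0,y1,n):
    return [(np.array([ (r0+(r1-r0)*f)*np.cos(a0+(a1-a0)*f),(r0+(r1-r0)*f)*np.sin(a0+(a1-a0)*f),z]),down(y0+(y1-y0)*f)) for f in np.arange(1,n+1)/n]
E
python3 - <<'E'
from plan import *
p,R,s=cur()
a0=np.arctan2(p[1],p[0])
# go to 20 deg short of final, over the hook first (z340)
T=[(np.array([p[0],p[1],330]),down(.425))]+arc(a0,.0,626,590,330,.425,1.3,16)
rows(T,60,step=48)
E
```

```text
[[0.0,0.0,-0.0339,0.0,0.0,0.0,60.0],[0.0,0.0,-0.0339,0.0,0.0,0.0,60.0],[0.0,0.0,-0.0339,0.0,0.0,0.0,60.0],[0.0446,-0.0028,0.0,0.0,0.0,-0.055,60.0],[0.0444,-0.0046,0.0,0.0,0.0,-0.055,60.0],[0.0442,-0.0053,0.0,0.0,0.0,-0.055,60.0],[0.0439,-0.0061,0.0,0.0,0.0,-0.055,60.0],[0.0436,-0.0068,0.0,0.0,0.0,-0.055,60.0]]
[[0.0434,-0.0075,0.0,0.0,0.0,-0.055,60.0],[0.0431,-0.0082,0.0,0.0,0.0,-0.055,60.0],[0.0428,-0.0089,0.0,0.0,0.0,-0.055,60.0],[0.0424,-0.0096,0.0,0.0,0.0,-0.055,60.0],[0.0421,-0.0103,0.0,0.0,0.0,-0.055,60.0],[0.0418,-0.011,0.0,0.0,0.0,-0.055,60.0],[0.0414,-0.0117,0.0,0.0,0.0,-0.055,60.0],[0.0411,-0.0123,0.0,0.0,0.0,-0.055,60.0]]
[[0.0407,-0.013,0.0,0.0,0.0,-0.055,60.0],[0.0403,-0.0136,0.0,0.0,0.0,-0.055,60.0],[0.0399,-0.0142,0.0,0.0,0.0,-0.055,60.0]]
```

Call:
play_rows:
  moves:
    - [0,0,-0.034,0,0,0,60]
    - [0,0,-0.034,0,0,0,60]
    - [0,0,-0.034,0,0,0,60]
    - [0.045,-0.003,0,0,0,-0.055,60]
    - [0.045,-0.005,0,0,0,-0.055,60]
    - [0.045,-0.005,0,0,0,-0.055,60]
    - [0.044,-0.006,0,0,0,-0.055,60]
    - [0.044,-0.007,0,0,0,-0.055,60]

```text
t: 1.05
eef_pos: [436.9, -433.3, 333.3]
tcp_rot: [-3.139, -0.001, 0.7]
ft_force: [0.0, 0.4, 0.7]
opening: 0.597
```

Call:
play_rows:
  moves:
    - [0.043,-0.007,0,0,0,-0.055,60]
    - [0.043,-0.008,0,0,0,-0.055,60]
    - [0.043,-0.009,0,0,0,-0.055,60]

```text
t: 1.35
eef_pos: [517.4, -322.9, 332.8]
tcp_rot: [-3.139, -0.001, 0.872]
ft_force: [0.0, -0.3, 0.6]
opening: 0.601
```

```bash
python3 - <<'E'
from plan import *
p,R,s=cur();print(p,s["tcp_rot"],s["t"],s["opening"])
c=snap("wrist","b",None,1.5)
E
```

```text
[ 517.36808115 -322.93800788  332.82421452] [-3.13898723e+00 -1.48006913e-03  8.72258466e-01] 1.35 0.6009655590159897
```

View pics/b_wrist.png

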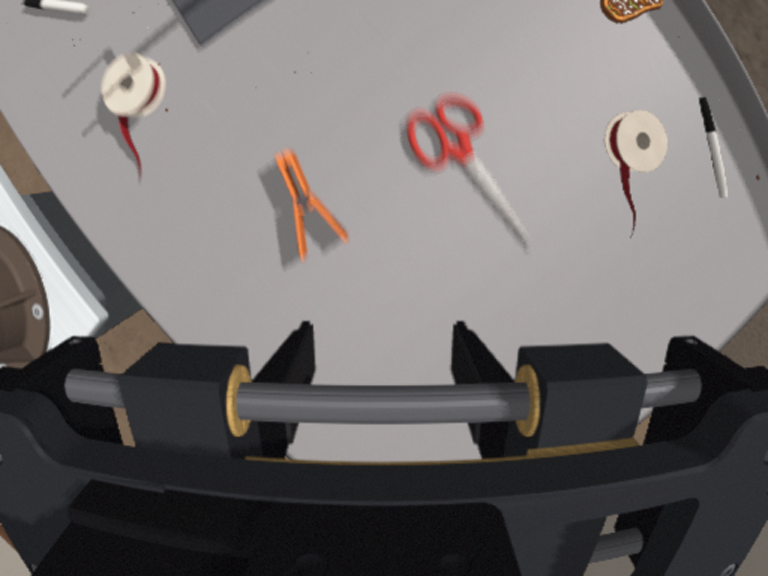

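```bash
python3 - <<'E'
from plan import *
p,R,s=cur()
a0=np.arctan2(p[1],p[0])
T=arc(a0,.43,610,640,333,.872,1.296,13)
rows(T,60,step=80)
E
```

```text
[[0.0458,-0.0053,0.0002,-0.003,-0.004,-0.026,60.0],[0.0455,-0.0083,0.0,0.0,0.0,-0.033,60.0],[0.0452,-0.0103,0.0,0.0,0.0,-0.033,60.0],[0.0449,-0.0123,0.0,0.0,0.0,-0.033,60.0],[0.0445,-0.0142,0.0,0.0,0.0,-0.033,60.0],[0.044,-0.0162,0.0,0.0,0.0,-0.033,60.0],[0.0435,-0.0181,0.0,0.0,0.0,-0.033,60.0],[0.0428,-0.02,0.0,0.0,0.0,-0.033,60.0]]
[[0.0421,-0.0219,0.0,0.0,0.0,-0.033,60.0],[0.0412,-0.0238,0.0,0.0,0.0,-0.033,60.0],[0.0403,-0.0256,0.0,0.0,0.0,-0.033,60.0],[0.0393,-0.0274,0.0,0.0,0.0,-0.033,60.0],[0.0383,-0.0292,0.0,0.0,0.0,-0.033,60.0]]
```

Call:
play_rows:
  moves:
    - [0.046,-0.005,0,-0.003,-0.004,-0.026,60]
    - [0.045,-0.008,0,0,0,-0.033,60]
    - [0.045,-0.01,0,0,0,-0.033,60]
    - [0.045,-0.012,0,0,0,-0.033,60]
    - [0.044,-0.014,0,0,0,-0.033,60]
    - [0.044,-0.016,0,0,0,-0.033,60]
    - [0.043,-0.018,0,0,0,-0.033,60]
    - [0.043,-0.02,0,0,0,-0.033,60]

```text
t: 2.2
eef_pos: [628.2, 39.6, 331.1]
tcp_rot: [-3.14, 0.002, 1.142]
ft_force: [0.2, -0.9, 0.5]
opening: 0.599
```

Call:
play_rows:
  moves:
    - [0.042,-0.022,0,0,0,-0.033,60]
    - [0.041,-0.024,0,0,0,-0.033,60]
    - [0.04,-0.026,0,0,0,-0.033,60]
    - [0.04,-0.027,0,0,0,-0.033,60]
    - [0,0,0,0,0,0,60]

```text
t: 2.7
eef_pos: [593.3, 239.5, 329.7]
tcp_rot: [-3.138, 0.001, 1.286]
ft_force: [0.1, -0.4, 0.5]
opening: 0.601
```

```bash
python3 - <<'E'
from plan import *
p,R,s=cur();print(p,s["tcp_rot"],s["t"],s["opening"])
c=snap("wrist","c",None,1.5)
E
```

```text
[593.33031931 239.49335589 329.74439543] [-3.13821371e+00  1.11398817e-03  1.28557170e+00] 2.7 0.6009097662960649
```

View pics/c_wrist.png

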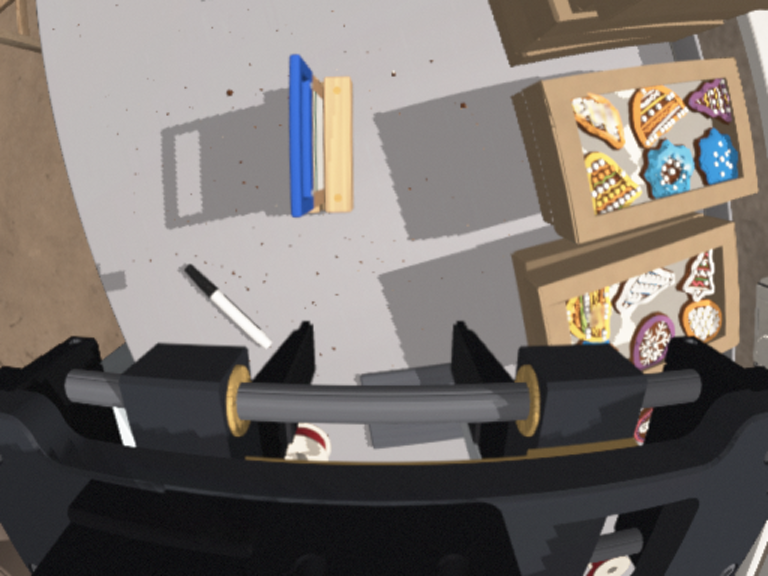

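```bash
python3 - <<'E'
from h import *
im=load("wrist","c")["img"][:,:,::-1]
save(im,"c_crop",(180,30,245,150),5)
E
```

```text
(no output)
```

View pics/c_crop.png

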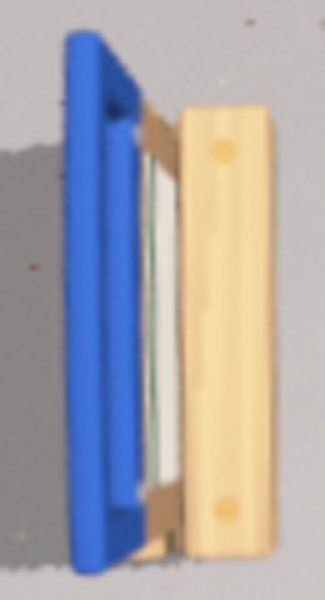

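```bash
cat > fit2.py <<'E'
from h import *
from scipy.spatial.transform import Rotation as Ro
T=load("top","a");S=load("scene","a");W=load("wrist","c")
def un(p,o,s): return (np.array(p,float)+.5)/s-.5+np.array(o)
to,so,wo=(105,150),(155,215),(180,30)
C=[(T,un((78,132),to,10),(4,60,6)),(T,un((452,233),to,10),(4,-60,6)),
 (S,un((66,215),so,7),(4,60,6)),(S,un((318,58),so,7),(4,-60,6)),(S,un((92,328),so,7),(-4,60,-49)),(S,un((332,180),so,7),(-4,-60,-49)),
 (S,un((112,290),so,7),(-4,48,-38)),(S,un((300,155),so,7),(-4,-48,-38)),
 (W,un((67,33),wo,5),(-4,60,6)),(W,un((97,30),wo,5),(4,60,6)),(W,un((72,575),wo,5),(-4,-60,6)),(W,un((104,572),wo,5),(4,-60,6))]
def body(q,X): return Ro.from_euler('ZY',[q[3],q[4]]).apply(np.array(X,float))+q[:3]
def f(q): return np.concatenate([(pix(c,body(q,X),c is W)-uv)*(2 if c is W else 1) for c,uv,X in C])
for idx in (slice(None),):
    r=least_squares(f,[559,351,164,-.27,-.03],loss="soft_l1",x_scale=[1,1,1,.01,.01]);print(np.round(r.x,3));print(np.round(f(r.x).reshape(-1,2),2).tolist())
# z-fixed, wrist only
def g(q):
    return np.concatenate([pix(c,body([q[0],q[1],q[2],q[3],0],X),True)-uv for c,uv,X in C[-4:]])
r=least_squares(g,[559,351,164,-.27],x_scale=[1,1,1,.01]);print(r.x,r.fun)
for a in [(182,107),(268,107),(273,553),(188,555)]: print(onz(W,un(a,wo,5),40,True)) # block
E
python3 fit2.py
```

```text
[ 5.60189e+02  3.52111e+02  1.61628e+02 -2.80000e-01 -2.10000e-02]
[[-0.07, 0.22], [0.38, 0.81], [-1.52, 0.49], [-1.83, 0.48], [-0.84, 0.71], [-0.61, -1.06], [-0.49, 0.82], [0.44, 1.82], [-1.44, -0.34], [1.08, -0.26], [-0.73, 0.41], [0.8, 1.29]]
[ 5.59827107e+02  3.52526562e+02  1.59712893e+02 -2.81209556e-01] [-0.6326239  -0.01016213  0.61377958  0.07797511 -0.37032057 -0.24660665
  0.38232543  0.18122811]
[583.91154209 416.4952423   40.        ]
[608.27963384 408.46878349  40.        ]
[571.17309876 278.42367844  40.        ]
[546.4077634  285.34581308  40.        ]
```

```bash
python3 - <<'E'
from plan import *
rows([(np.array([560,352.3,270]),down(1.29)),(np.array([560,352.3,195]),down(1.29))],60)
E
```

```text
[[0.0336,-0.0217,0.0199,-0.001,0.001,-0.002,60.0],[0.0336,-0.0216,0.0199,-0.001,0.001,-0.002,60.0],[0.0336,-0.0216,0.0199,-0.001,0.001,-0.002,60.0],[0.0,0.0,0.0375,0.0,0.0,0.0,60.0],[0.0,0.0,0.0375,0.0,0.0,0.0,60.0]]
```

Call:
play_rows:
  moves:
    - [0.0336,-0.0217,0.02,-0.001,0.001,-0.002,60]
    - [0.0336,-0.0216,0.02,-0.001,0.001,-0.002,60]
    - [0.0336,-0.0216,0.02,-0.001,0.001,-0.002,60]
    - [0,0,0.0375,0,0,0,60]
    - [0,0,0.0375,0,0,0,60]
    - [0,0,0,0,0,0,60]

```text
t: 3.35
eef_pos: [562.9, 350.6, 191.3]
tcp_rot: [3.138, -0.002, 1.282]
ft_force: [-0.2, 0.6, -0.6]
opening: 0.599
```

```bash
python3 - <<'E'
from plan import *
p,R,s=cur();print(p,s["tcp_rot"],s["t"],s["opening"])
c=snap("wrist","d",None,1.5)
rows([(np.array([560,352.3,157]),down(1.29))],60)
E
```

```text
[562.88072279 350.5991898  191.2629048 ] [ 3.13762933e+00 -1.55432829e-03  1.28234061e+00] 3.35 0.5988323667604746
[[0.0,-0.0045,0.0371,0.007,-0.004,-0.008,60.0]]
```

View pics/d_wrist.png

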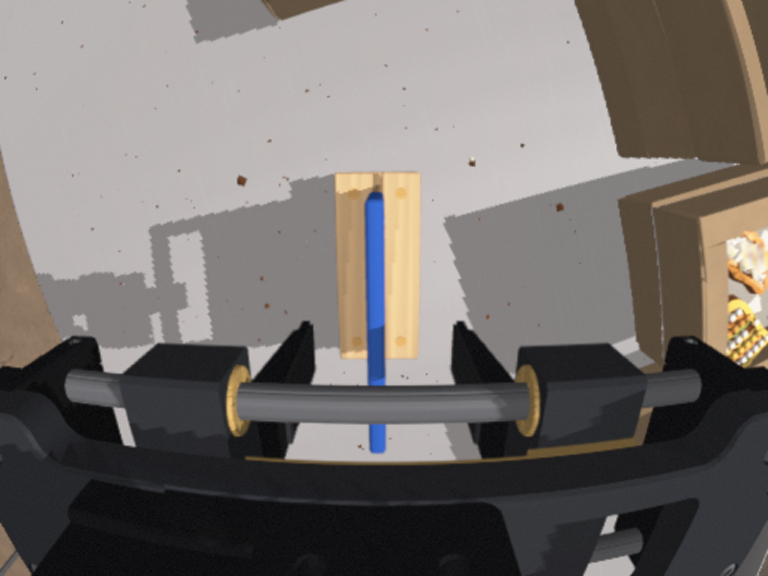

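Call:
play_rows:
  moves:
    - [0,-0.004,0.018,0.006,-0.003,-0.008,60]
    - [0,0,0.018,0,0,0,60]
    - [0,0,0,0,0,0,60]

```text
t: 3.7
eef_pos: [564.5, 350.4, 164.3]
tcp_rot: [3.135, -0.006, 1.286]
ft_force: [-0.1, 0.3, 1.3]
opening: 0.598
```

```bash
python3 - <<'E'
from plan import *
W=load("wrist","d")
for a in [(374,193),(377,452)]: print(onz(W,np.array(a)/1.5-.17,167,True))
rows([(np.array([560,352.3,157]),down(1.29))],60)
E
```

```text
[577.31289063 412.19590814 167.        ]
[543.12616915 294.63871693 167.        ]
[[0.0005,-0.0049,0.0073,0.007,-0.006,-0.004,60.0]]
```

Call:
play_rows:
  moves:
    - [0,-0.005,0.007,0,0,0,60]
    - [0,0,0,0,0,0,60]

```text
t: 3.9
eef_pos: [561.4, 351.3, 160.8]
tcp_rot: [3.131, -0.009, 1.284]
ft_force: [0.1, -0.6, 0.1]
opening: 0.602
```

```bash
python3 - <<'E'
from plan import *
for i in range(3):
    p,R,s=cur();print(p,s["tcp_rot"],s["joints"],s["qvel"]);read_camera("top")
E
```

```text
[561.36176444 351.31055706 160.81382568] [ 3.13121636 -0.00928442  1.28447416] [ 4.59597460e-01  6.06263680e-01  1.54134434e+00 -2.68635751e-04
  9.80062907e-01  7.46115861e-01] [-0.01608053 -0.03110699 -0.04864159 -0.00238754  0.02752246 -0.00320573]
[562.00119103 351.48975561 161.69701959] [ 3.12992132 -0.01044618  1.28452307] [ 4.59419603e-01  6.05576962e-01  1.54001692e+00 -2.95313753e-04
  9.80337454e-01  7.45916317e-01] [ 0.00143643 -0.00235476 -0.00653633 -0.00018009 -0.00178582 -0.00096973]
[562.03446232 351.57992548 161.58354936] [ 3.12990276 -0.01045217  1.28469258] [ 4.59522550e-01  6.05794605e-01  1.53992628e+00 -3.03948880e-04
  9.80192739e-01  7.45854671e-01] [ 0.00169883  0.00500883  0.00154785  0.00282869 -0.00523451 -0.00028391]
```

```bash
python3 - <<'E'
from plan import *
rows([(np.array([560.2,352.8,156]),down(1.29))],60)
E
```

```text
[[0.0006,-0.002,0.0053,0.011,-0.01,-0.005,60.0]]
```

Call:
play_rows:
  moves:
    - [0.001,-0.002,0.006,0.011,-0.01,-0.005,60]

```text
t: 4.15
eef_pos: [560.7, 353.2, 156.4]
tcp_rot: [3.14, -0.001, 1.29]
ft_force: [0.4, -0.3, -0.7]
opening: 0.603
```

```bash
python3 - <<'E'
from plan import *
for i in range(3):
    p,R,s=cur();print(p,s["tcp_rot"]);read_camera("top")
rows([(np.array([560.2,352.8,156]),down(1.29))],60)
E
```

```text
[560.67474766 353.24864808 156.37025942] [ 3.14012153e+00 -1.10214888e-03  1.28974103e+00]
[560.18489763 353.41700462 154.90580149] [-3.14084859e+00  8.01388292e-04  1.29039974e+00]
[560.15440575 353.37093632 154.78462883] [-3.14104081e+00  6.52593890e-04  1.29021708e+00]
[[-0.0005,0.0001,-0.0011,0.0,0.0,0.0,60.0]]
```

Call:
play_rows:
  moves:
    - [0,0,0,0,0,0,0]
    - [0,0,0,0,0,0,0]
    - [0,0,0,0,0,0,0]
    - [0,0,0,0,0,0,0]

```text
t: 4.7
eef_pos: [560.2, 353.5, 154.7]
tcp_rot: [-3.141, 0.001, 1.29]
ft_force: [-0.9, 0.8, -0.2]
opening: 0.32
```

```bash
python3 - <<'E'
from plan import *
for i in range(2):
    p,R,s=cur();print(s["t"],p,s["tcp_rot"],s["ft_force"],s["opening"]);read_camera("top")
E
```

```text
4.7 [560.2027711  353.47575989 154.68534851] [-3.14115874e+00  6.47771747e-04  1.29035876e+00] [-0.85692606  0.82029877 -0.18671943] 0.3200857940353703
4.75 [560.21627739 353.4541934  154.67375831] [-3.14113083e+00  6.50154742e-04  1.29030295e+00] [ 0.66044641 -0.34873208 -0.59119235] 0.27751304883104255
```

Call:
play_rows:
  moves:
    - [0,0,0,0,0,0,0]
    - [0,0,0,0,0,0,0]
    - [0,0,0,0,0,0,0]
    - [0,0,0,0,0,0,0]
    - [0,0,0,0,0,0,0]

```text
t: 5.3
eef_pos: [560.2, 353.4, 154.7]
tcp_rot: [-3.141, 0.001, 1.29]
ft_force: [0.0, -0.2, 0.6]
opening: 0.083
```

```bash
python3 - <<'E'
from plan import *
for i in range(2):
    p,R,s=cur();print(s["t"],p,s["tcp_rot"],s["ft_force"],s["opening"]);read_camera("top")
E
```

```text
5.3 [560.24154165 353.41837075 154.73427793] [-3.14122132e+00  5.42712009e-04  1.29017716e+00] [ 0.02342872 -0.17461214  0.61634493] 0.08313964464647686
5.35 [560.23001176 353.43089708 154.72461244] [-3.14124505e+00  5.80561637e-04  1.29028143e+00] [ 0.39983323  0.17747489 -0.3348857 ] 0.08189445009377821
```

Call:
play_rows:
  moves:
    - [0,0,-0.015,0,0,0,0]
    - [0,0,-0.025,0,0,0,0]
    - [0,0,-0.025,0,0,0,0]
    - [0,0,-0.025,0,0,0,0]
    - [0,0,-0.015,0,0,0,0]

```text
t: 5.9
eef_pos: [559.5, 353.0, 264.9]
tcp_rot: [-3.138, 0.003, 1.29]
ft_force: [-0.7, 0.3, -0.3]
opening: 0.081
```

```bash
python3 - <<'E'
from plan import *
read_camera("top")
p,R,s=cur();print(s["t"],p,s["tcp_rot"],s["ft_force"],s["opening"])
h=np.array([574.5,22.6]);u=np.array([np.cos(-.141),np.sin(-.141)])
f=h-95*u;print(f)
rows([(np.array([*f,p[2]]),down(np.pi/2-.141))],0,step=38)
c=snap("scene","e",(130,150,270,280),6)
E
```

```text
5.95 [560.05134485 353.34006773 267.23534533] [-3.14062417e+00  1.15154193e-03  1.29025629e+00] [ 0.7379267  -0.66816564  1.59581562] 0.08334262320153508
[480.44278399  35.95065977]
[[-0.0363,0.0013,0.0,0.0,0.0,-0.016,0.0],[-0.0364,0.0007,0.0,0.0,0.0,-0.016,0.0],[-0.0364,0.0001,0.0,0.0,0.0,-0.016,0.0],[-0.0364,-0.0004,0.0,0.0,0.0,-0.016,0.0],[-0.0363,-0.001,0.0,0.0,0.0,-0.016,0.0],[-0.0363,-0.0016,0.0,0.0,0.0,-0.016,0.0],[-0.0363,-0.0021,0.0,0.0,0.0,-0.016,0.0],[-0.0363,-0.0027,0.0,0.0,0.0,-0.016,0.0]]
[[-0.0362,-0.0032,0.0,0.0,0.0,-0.016,0.0]]
```

View pics/e_scene.png

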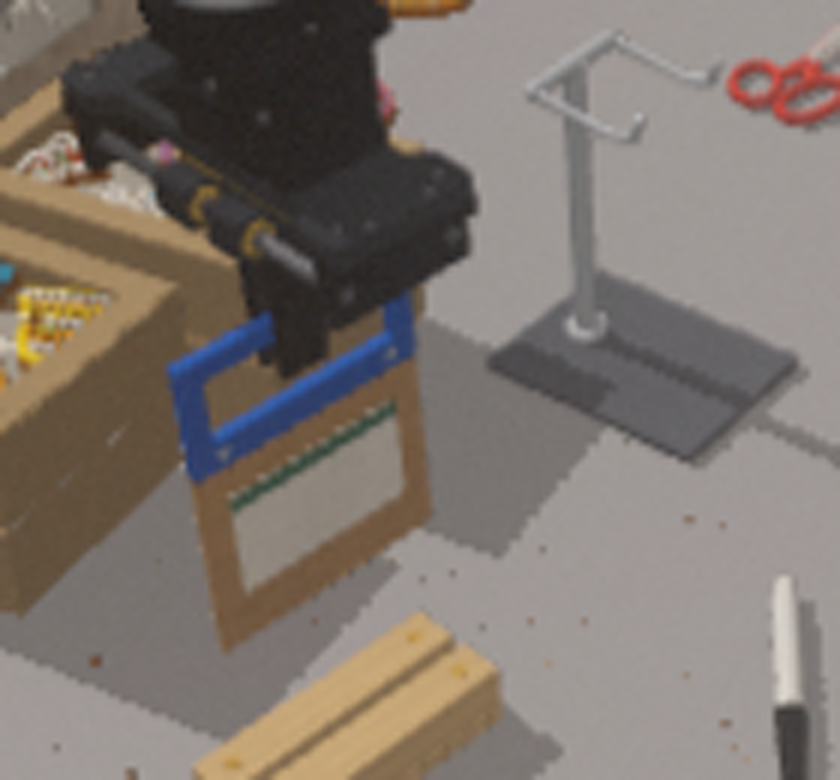

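Call:
play_rows:
  moves:
    - [-0.03,0.001,0,0,0,-0.015,0]
    - [-0.036,0.001,0,0,0,-0.016,0]
    - [-0.036,0,0,0,0,-0.016,0]
    - [-0.036,0,0,0,0,-0.016,0]
    - [-0.036,-0.001,0,0,0,-0.016,0]
    - [-0.036,-0.002,0,0,0,-0.016,0]
    - [-0.036,-0.002,0,0,0,-0.016,0]
    - [-0.036,-0.003,0,0,0,-0.016,0]

```text
t: 6.8
eef_pos: [486.7, 72.9, 261.2]
tcp_rot: [-3.134, 0.003, 1.428]
ft_force: [-0.0, -1.3, -1.1]
opening: 0.08
```

```bash
python3 - <<'E'
from plan import *
read_camera("top")
p,R,s=cur();print(s["t"],p,s["tcp_rot"],s["ft_force"],s["opening"])
rows([(np.array([480.4,36,212]),down(np.pi/2-.141))],0,step=38)
E
```

```text
6.85 [485.44601935  69.37295908 261.10487222] [-3.13300599  0.0048537   1.42824719] [ 0.90841985 -1.98029795 -0.16997982] 0.07887882423180663
[[-0.0168,0.0001,0.0246,-0.004,0.002,-0.001,0.0],[-0.0168,0.0,0.0246,-0.004,0.002,-0.001,0.0]]
```

Call:
play_rows:
  moves:
    - [-0.017,0,0.024,-0.004,0.002,-0.001,0]
    - [-0.017,0,0.024,-0.004,0.002,-0.001,0]

```text
t: 7.05
eef_pos: [480.5, 33.8, 214.1]
tcp_rot: [3.137, 0.0, 1.429]
ft_force: [1.4, -0.6, -1.1]
opening: 0.084
```

```bash
python3 - <<'E'
from plan import *
read_camera("top")
c=snap("scene","f",(190,150,290,245),6)
c=snap("wrist","f",None,1.5)
p,R,s=cur();print(s["t"],p,s["tcp_rot"],s["ft_force"],s["opening"])
E
```

```text
7.2 [480.3800041   34.2761174  213.84686464] [3.14062005e+00 3.29552496e-04 1.42752332e+00] [-0.22305495  0.54041416 -0.12270114] 0.07845624886872325
```

View pics/f_scene.png

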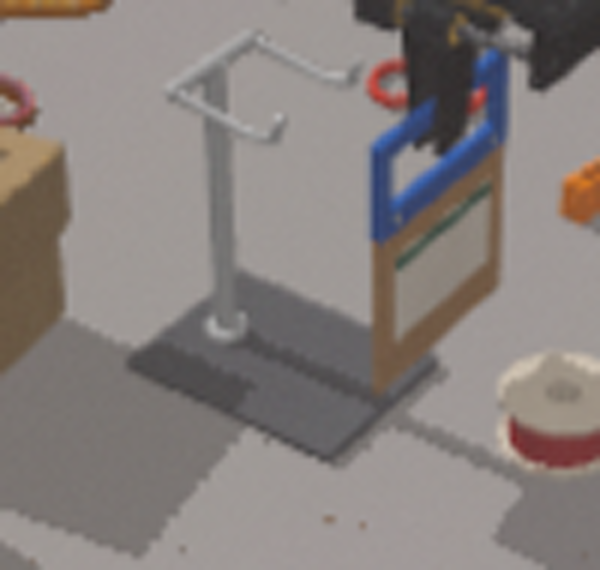

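View pics/f_wrist.png

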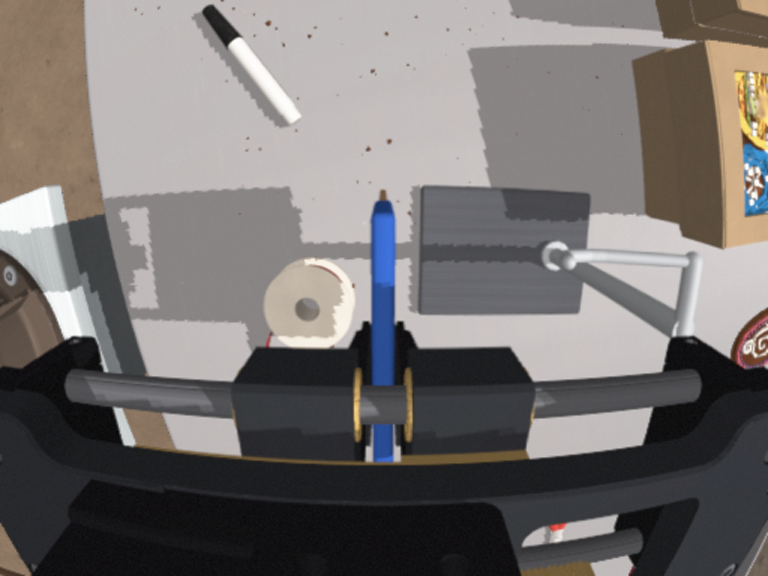

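```bash
cat > fit3.py <<'E'
from h import *
from scipy.spatial.transform import Rotation as Ro
S=load("scene","f");W=load("wrist","f");T=load("top","a");S0=load("scene","a")
def un(p,o,s): return (np.array(p,float)+.5)/s-.5+np.array(o)
def body(q,X): return Ro.from_euler('ZY',[q[3],q[4]]).apply(np.array(X,float))+q[:3]
so=(190,150);w=lambda p:un(p,(0,0),1.5)
def run(C,x0,free):
    x0=np.array(x0,float)
    def f(v):
        q=x0.copy();q[free]=v
        return np.concatenate([pix(c,body(q,X),c is W)-uv for c,uv,X in C])
    r=least_squares(f,x0[free],loss="soft_l1",x_scale=[.01 if i>2 else 1 for i in free]);print(np.round(r.x,3),"\n",np.round(f(r.x).reshape(-1,2),1).tolist())
P=[(W,w((424,186)),(-65,55,8)),(W,w((588,195)),(85,55,8)),(W,w((582,314)),(85,-55,8)),(W,w((418,312)),(-65,-55,8)),(W,w((565,259)),(-24,34,206)),(W,w((693,256)),(52,34,196))]
run(P,[575,22,0,-.14,0],[0,1,3])
run(P[:4],[575,22,0,-.14,0],[0,1,3])
PS=[(S,un((335,460),so,6),(-65,55,8)),(S,un((440,370),so,6),(-65,-55,8)),(S,un((130,362),so,6),(85,55,8)),(S,un((278,122),so,6),(-24,34,206)),(S,un((355,70),so,6),(-24,-34,206))]
to=(215,135)
PT=[(T,un((103,258),to,8),(-24,34,206)),(T,un((285,288),to,8),(-24,-34,206)),(T,un((60,470),to,8),(-65,55,8)),(T,un((308,503),to,8),(-65,-55,8)),(T,un((360,155),to,8),(85,-55,8))]
run(P+PS+PT,[575,22,0,-.14,0],[0,1,3])
run(P+PS+PT,[575,22,0,-.14,0],[0,1,2,3,4])
print("card")
C=[(W,w((383,203)),(0,60,6)),(S,un((374,148),so,6),(0,60,6)),(S,un((376,240),so,6),(-3,60,-49)),(S,un((376,393),so,6),(-2,60,-154)),(S,un((498,288),so,6),(-2,-60,-154)),(S,un((503,148),so,6),(-2,-60,-49)),(S,un((498,52),so,6),(0,-60,6))]
run(C,[480,34,220,-.143,0],[0,1,2,3,4])
run(C[1:],[480.4,34,220,-.143,0],[1,2])
E
python3 fit3.py
```

```text
[ 5.74323e+02  2.59440e+01 -1.47000e-01] 
 [[-2.3, -1.8], [2.4, -2.6], [-1.2, -0.9], [-0.0, 1.4], [-0.1, 0.1], [1.5, 1.7]]
[ 5.75356e+02  2.43490e+01 -1.57000e-01] 
 [[-0.8, -1.1], [3.5, -0.8], [-0.9, 0.7], [0.5, 2.0]]
[ 5.74351e+02  2.55850e+01 -1.45000e-01] 
 [[-2.3, -1.4], [2.4, -2.5], [-1.0, -0.8], [0.1, 1.8], [-0.2, 0.8], [1.5, 2.0], [-1.8, 0.2], [-0.7, -1.8], [-2.1, 0.2], [-0.0, 0.1], [-0.1, -0.7], [-1.1, 1.1], [-1.0, 0.6], [-1.6, -0.2], [0.0, 0.3], [-0.3, 0.8]]
[ 5.75632e+02  2.44360e+01 -4.28400e+00 -1.50000e-01  2.00000e-03] 
 [[-1.2, -0.9], [2.0, -1.5], [-1.7, -0.8], [0.8, 1.2], [0.2, 0.7], [-0.3, 2.5], [-2.1, 0.8], [-0.9, -1.1], [-2.1, 0.8], [-0.3, 0.9], [-0.4, 0.1], [-0.7, 0.8], [-0.7, 0.4], [-1.2, -0.5], [0.2, 0.2], [0.1, 0.9]]
card
[ 4.78238e+02  3.57900e+01  2.22834e+02 -1.64000e-01  1.70000e-02] 
 [[-0.2, 0.2], [-1.7, 0.2], [-0.9, 0.3], [-0.5, 1.4], [0.3, 0.5], [-0.2, -2.1], [0.3, -0.8]]
[ 25.635 215.601] 
 [[-0.4, 0.5], [0.2, 0.3], [0.1, 0.9], [-0.0, 0.0], [-0.1, -2.1], [0.7, -0.6]]
```

```bash
python3 - <<'E'
from plan import *
h=np.array([574.5,24.3]);u=np.array([np.cos(-.147),np.sin(-.147)])
f=h-42*u;print(f)
rows([(np.array([*f,210.5]),down(np.pi/2-.147))],0,step=20)
E
```

```text
[532.95297243  30.45178835]
[[0.0012,0.0175,0.0011,0.0,0.0,0.001,0.0],[0.0013,0.0175,0.0011,0.0,0.0,0.001,0.0],[0.0013,0.0175,0.0011,0.0,0.0,0.001,0.0]]
```

Call:
play_rows:
  moves:
    - [0.001,0.0175,0.001,0,0,0.001,0]
    - [0.001,0.0175,0.001,0,0,0.001,0]
    - [0.001,0.0155,0.001,0,0,0.001,0]

```text
t: 7.5
eef_pos: [532.0, 32.1, 213.5]
tcp_rot: [3.14, -0.0, 1.425]
ft_force: [-0.1, 0.4, -1.9]
opening: 0.079
```

```bash
python3 - <<'E'
from plan import *
read_camera("top");read_camera("top")
c=snap("scene","g",(210,135,280,210),8)
c=snap("wrist","g",None,1.5)
p,R,s=cur();print(s["t"],p,s["tcp_rot"],s["ft_force"],s["opening"])
h=np.array([574.5,24.3]);u=np.array([np.cos(-.147),np.sin(-.147)])
d=p[:2]-h;print("stand frame",d@u,d@[-u[1],u[0]])
E
```

```text
7.7 [530.63185771  31.96095082 212.85744351] [ 3.14075992e+00 -9.61132861e-06  1.42513282e+00] [-0.62012068 -0.26046263 -1.14751032] 0.07812941837010123
stand frame -44.517130123607934 1.152909719566563
```

View pics/g_scene.png

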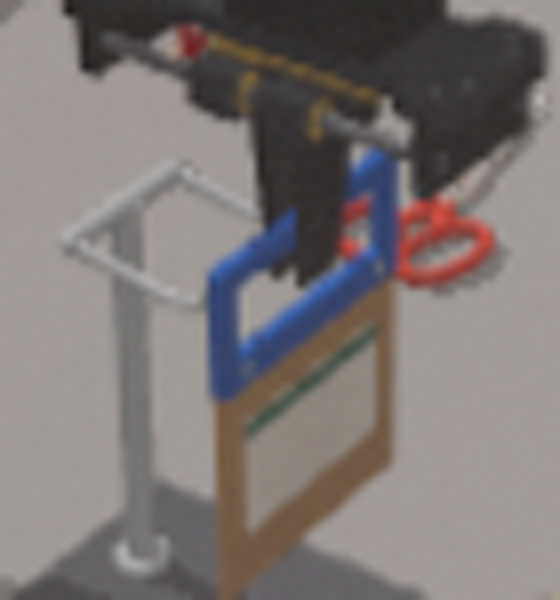

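View pics/g_wrist.png

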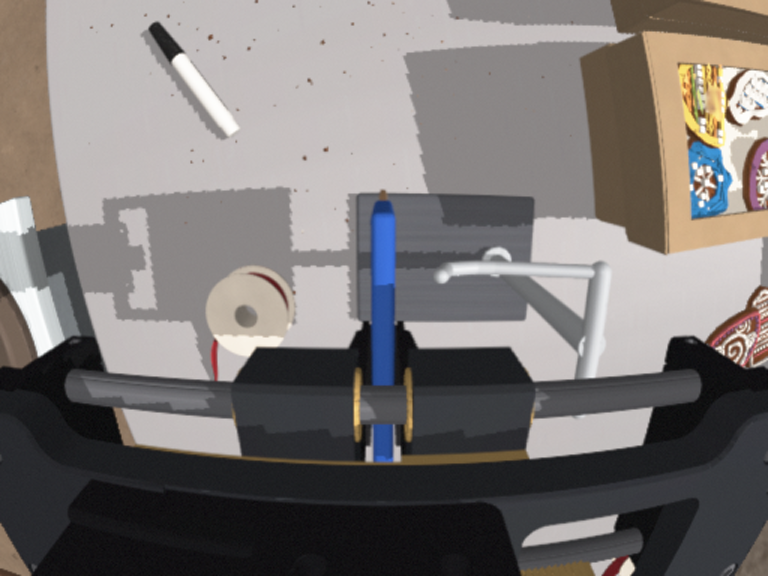

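```bash
python3 - <<'E'
from h import *
from scipy.spatial.transform import Rotation as Ro
S=load("scene","g");W=load("wrist","g")
def body(q,X): return Ro.from_euler('Z',q[3]).apply(np.array(X,float))+q[:3]
z=lambda uv:(uv-np.array([210,135])+.5)*8-.5
for dz in (5,7,9):
    q=[530.6,32,212.9+dz,-.146]
    print(dz,[np.round(z(pix(S,body(q,X)))).tolist() for X in [(-4,60,6),(4,60,6),(-4,60,-49),(-4,-60,6),(-2,60,-154),(-2,-60,-154),(-4,-48,-38),(-4,48,-38)]])
st=[574.5,24.3,0,-.147]
print([np.round(z(pix(S,body(st,X)))).tolist() for X in [(52,37,196),(52,-37,196),(52,0,8)]])
w=lambda uv:(uv+.5)*1.5-.5
print([np.round(w(pix(W,body(st,X),True))).tolist() for X in [(-24,34,206),(52,34,196),(-65,55,8),(85,55,8),(85,-55,8)]])
E
```

```text
5 [[218.0, 295.0], [202.0, 288.0], [222.0, 413.0], [399.0, 161.0], [225.0, 621.0], [393.0, 477.0], [382.0, 266.0], [240.0, 375.0]]
7 [[218.0, 290.0], [201.0, 284.0], [222.0, 409.0], [399.0, 156.0], [225.0, 617.0], [393.0, 473.0], [382.0, 261.0], [240.0, 371.0]]
9 [[218.0, 286.0], [201.0, 279.0], [222.0, 405.0], [399.0, 152.0], [225.0, 613.0], [393.0, 469.0], [382.0, 257.0], [240.0, 367.0]]
[[58.0, 246.0], [172.0, 168.0], [135.0, 566.0]]
[[436.0, 277.0], [604.0, 272.0], [356.0, 193.0], [536.0, 197.0], [527.0, 321.0]]
```

Call:
play_rows:
  moves:
    - [0.001,0.008,0.005,0,0,-0.001,0]
    - [0.0,0.006,0,0,0,0,0]

```text
t: 7.9
eef_pos: [544.0, 31.7, 208.3]
tcp_rot: [3.141, -0.0, 1.427]
ft_force: [-0.4, -0.4, -0.6]
opening: 0.081
```

```bash
cat > st.py <<'E'
from plan import *
read_camera("top");read_camera("top")
p,R,s=cur();print(s["t"],p,s["tcp_rot"],s["ft_force"],s["moment"],s["opening"])
h=np.array([574.5,25.5]);u=np.array([np.cos(-.147),np.sin(-.147)])
d=p[:2]-h;print("stand frame",d@u,d@[-u[1],u[0]])
E
python3 st.py; python3 - <<'E'
from h import *
c=snap("scene","i",(210,135,280,210),8)
E
```

```text
8.0 [544.48550575  31.51164758 208.55237867] [ 3.14014724e+00 -1.00002076e-04  1.42679327e+00] [-0.25058544 -0.80983199 -1.2595628 ] [-0.03068049 -0.04017308  0.0443987 ] 0.08201834214411578
stand frame -30.57131913477361 1.5505540860931277
```

View pics/i_scene.png

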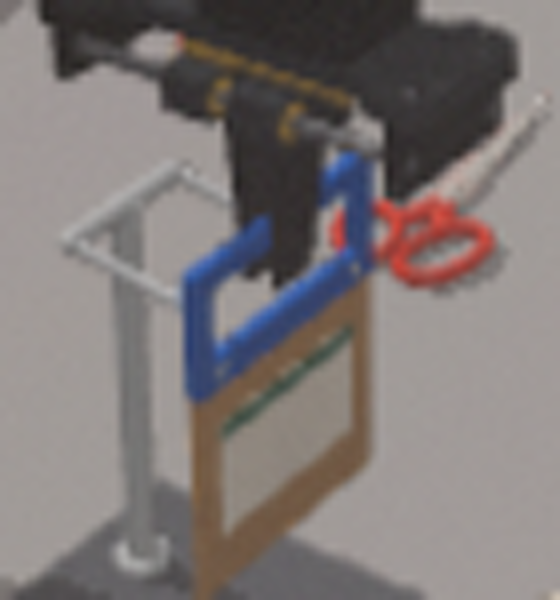

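Call:
play_rows:
  moves:
    - [0,0.004,0,0,0,0,0]
    - [0,0.004,0,0,0,0,0]
    - [0,0.004,0,0,0,0,0]

```text
t: 8.35
eef_pos: [556.2, 29.6, 208.8]
tcp_rot: [3.141, -0.0, 1.427]
ft_force: [0.1, 0.3, -0.4]
opening: 0.081
```

```bash
python3 st.py; python3 - <<'E'
from h import *
c=snap("scene","j",(210,135,280,210),8)
c=snap("wrist","j",(150,100,450,300),2.6)
E
```

```text
8.45 [556.47457999  29.55820567 208.72710403] [ 3.14034072e+00 -6.61140101e-05  1.42642221e+00] [-0.62833263 -0.18191533 -1.2451438 ] [-0.0086074  -0.09884134 -0.05424533] 0.08382783546793351
stand frame -18.425424868658222 1.374233665989901
```

View pics/j_scene.png

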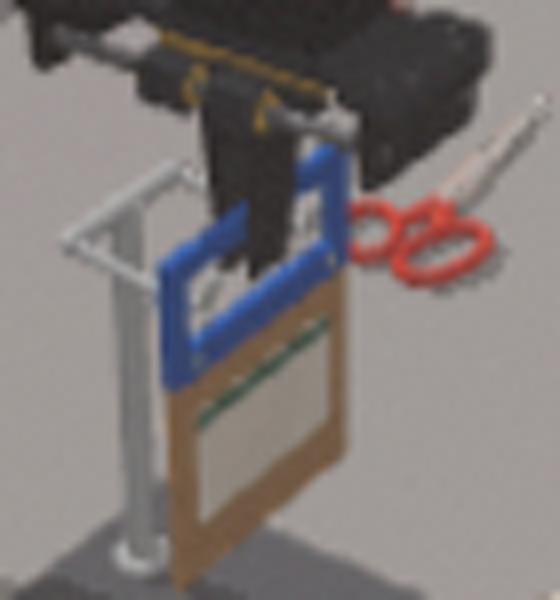

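View pics/j_wrist.png

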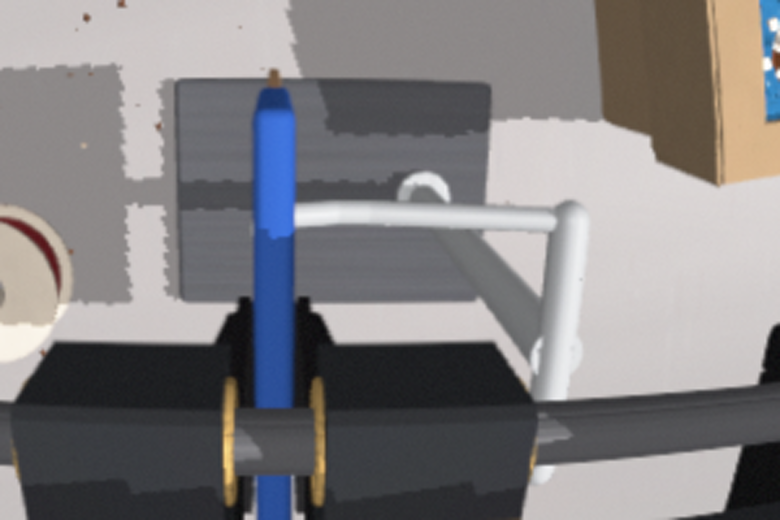

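Call:
play_rows:
  moves:
    - [0,0.006,0,0,0,0,0]
    - [0,0.006,0,0,0,0,0]
    - [0,0.006,0,0,0,0,0]

```text
t: 8.85
eef_pos: [574.5, 27.0, 208.9]
tcp_rot: [3.141, -0.0, 1.427]
ft_force: [-0.4, 0.7, -0.5]
opening: 0.082
```

```bash
python3 st.py; python3 - <<'E'
from h import *
c=snap("scene","k",(210,135,280,210),8)
E
```

```text
8.95 [574.75504812  26.94399643 208.70406509] [ 3.14073198e+00 -7.41704161e-05  1.42655330e+00] [-0.50380216  0.28341264 -0.68460816] [ 0.03995006 -0.14039387 -0.03573203] 0.08310122673825299
stand frame 0.04079359601591991 1.4657800367223563
```

View pics/k_scene.png

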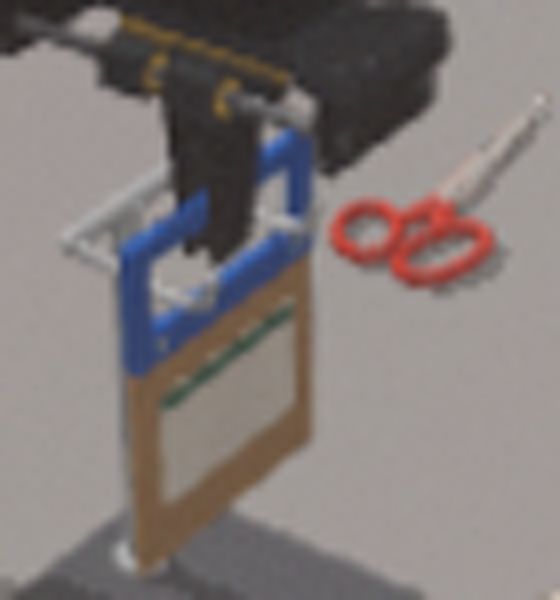

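Call:
play_rows:
  moves:
    - [0,0,0.006,0,0,0,0]
    - [0,0,0.006,0,0,0,0]
    - [0,0,0.005,0,0,0,0]

```text
t: 9.3
eef_pos: [574.0, 27.1, 190.7]
tcp_rot: [3.141, -0.0, 1.427]
ft_force: [0.4, 0.6, -0.4]
opening: 0.082
```

```bash
python3 st.py
```

```text
9.4 [573.74642718  27.07250956 190.33803791] [-3.14110374e+00  7.19441158e-05  1.42665687e+00] [-1.52676865 -0.74600322 -0.85798647] [ 0.04628149 -0.09507044  0.01736968] 0.07924070211022734
stand frame -0.9757727769875038 1.445173280063036
```

Call:
play_rows:
  moves:
    - [0,0,0.002,0,0,0,0]

```text
t: 9.5
eef_pos: [573.8, 27.1, 188.4]
tcp_rot: [-3.141, 0.0, 1.427]
ft_force: [-0.2, 0.1, -0.4]
opening: 0.086
```

```bash
python3 st.py
```

```text
9.6 [573.63454708  27.11091876 188.08122568] [-3.14071759e+00  5.93846955e-05  1.42663471e+00] [-0.19992894 -0.1044833  -1.20044226] [-0.00578396 -0.11789527  0.03739602] 0.08477716032568618
stand frame -1.092072088481774 1.4667810258629643
```

Call:
play_rows:
  moves:
    - [0,0,0.0015,0,0,0,0]

```text
t: 9.7
eef_pos: [573.8, 27.1, 186.8]
tcp_rot: [-3.141, 0.0, 1.427]
ft_force: [-0.1, -0.3, 1.3]
opening: 0.081
```

```bash
python3 st.py
```

```text
9.8 [573.75853006  27.10412104 186.73674787] [-3.14118628e+00  1.57742868e-05  1.42663851e+00] [ 0.40743392  0.18650692 -0.51184042] [-0.00042796 -0.084605   -0.01380519] 0.08519723969453386
stand frame -0.9684306022124716 1.4782165476385438
```

Call:
play_rows:
  moves:
    - [0,0,0.0015,0,0,0,0]

```text
t: 9.9
eef_pos: [573.9, 27.1, 186.3]
tcp_rot: [3.141, -0.0, 1.427]
ft_force: [-7.3, 0.3, 22.5]
opening: 0.081
```

```bash
python3 st.py
```

```text
10.0 [573.84625193  27.10900808 186.43534394] [ 3.14083789e+00 -2.47583561e-05  1.42671506e+00] [-3.99975781  0.58108693 10.6169704 ] [ 0.0308146   0.60039488 -0.00681225] 0.08013657158711059
stand frame -0.8823706220213544 1.4958995978928407
```

Call:
play_rows:
  moves:
    - [0,0,-0.0005,0,0,0,12]
    - [0,0,0,0,0,0,18]
    - [0,0,0,0,0,0,30]
    - [0,0,0,0,0,0,30]
    - [0,0,0,0,0,0,30]

```text
t: 10.5
eef_pos: [574.0, 27.1, 187.4]
tcp_rot: [3.14, -0.0, 1.427]
ft_force: [-0.1, 0.4, 0.1]
opening: 0.296
```

```bash
python3 st.py; python3 - <<'E'
from h import *
c=snap("scene","l",(210,135,280,210),8)
E
```

```text
10.6 [574.01598727  27.10328473 187.37656334] [ 3.13975587e+00 -1.02679486e-04  1.42670228e+00] [-0.03051519  0.11657948 -0.83148423] [ 0.00169776 -0.07759644 -0.03804072] 0.29733295529954973
stand frame -0.7136275839769731 1.5150993137657027
```

View pics/l_scene.png

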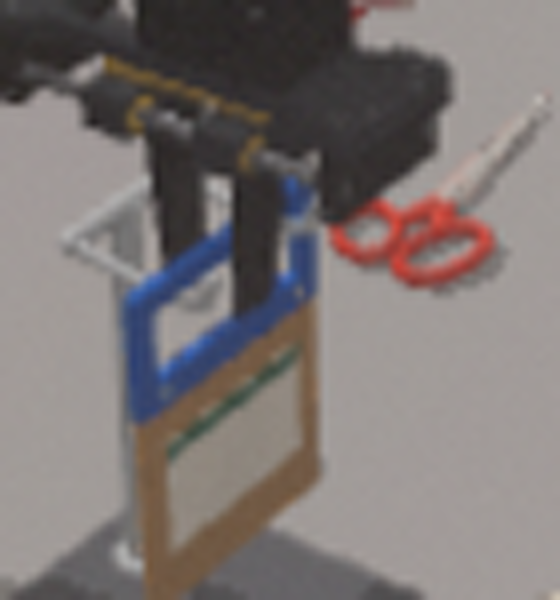

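Call:
play_rows:
  moves:
    - [0,0,-0.01,0,0,0,30]
    - [0,0,-0.02,0,0,0,30]
    - [0,0,-0.03,0,0,0,30]
    - [0,0,-0.04,0,0,0,60]
    - [0,0,-0.04,0,0,0,70]
    - [0,0,-0.02,0,0,0,75]

```text
t: 11.25
eef_pos: [572.6, 27.2, 353.7]
tcp_rot: [-3.138, 0.0, 1.427]
ft_force: [-0.1, -0.2, -0.3]
opening: 0.497
```

```bash
python3 st.py; python3 - <<'E'
from plan import *
c=snap("scene","m",(200,130,275,220),6)
c=snap("wrist","m",None,1.5)
im=load("scene","m")["img"]
a0=0.047; p,R,s=cur();a0=np.arctan2(p[1],p[0])
E
```

```text
11.35 [572.94944509  27.15621821 353.54476762] [-3.13994289e+00  1.70222043e-04  1.42668068e+00] [ 0.12388378  0.6746919  -0.4126142 ] [-0.0094458  -0.16602553 -0.01495333] 0.5760750394943863
stand frame -1.77642027742217 1.4112442353402657
```

View pics/m_scene.png

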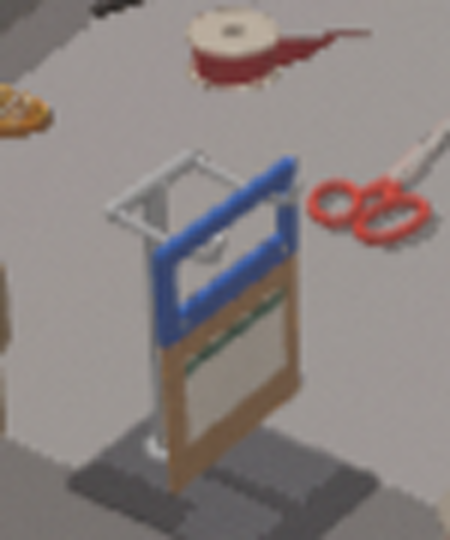

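View pics/m_wrist.png

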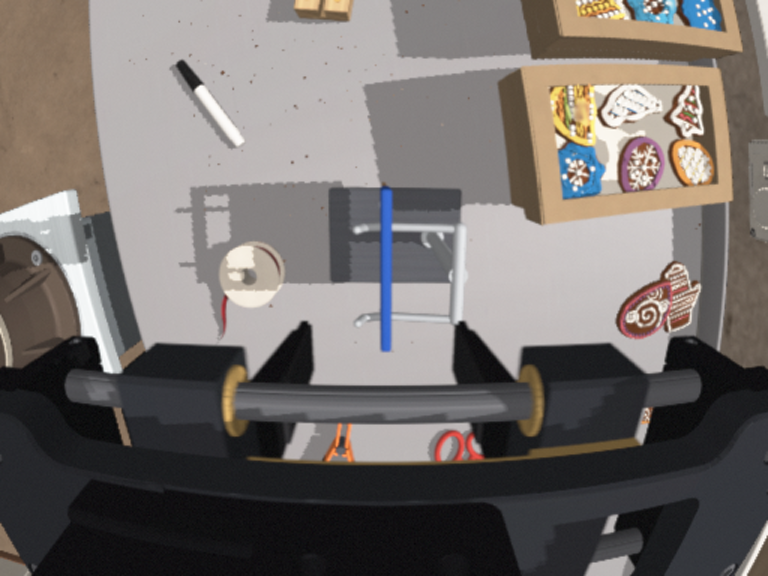

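```bash
python3 - <<'E'
from plan import *
W=load("wrist","m")
for a in [(386,189),(387,350)]: print(onz(W,(np.array(a)+.5)/1.5-.5,202,True))
p,R,s=cur()
rows([(np.array([463,-310,270]),down(1.28))],75,step=46)
E
```

```text
[582.37367186  85.47084706 202.        ]
[566.4426697  -30.62728086 202.        ]
[[-0.0437,-0.0074,0.01,-0.001,0.0,0.018,75.0],[-0.0438,-0.0066,0.01,-0.001,0.0,0.018,75.0],[-0.0439,-0.0058,0.01,-0.001,0.0,0.018,75.0],[-0.044,-0.005,0.01,-0.001,0.0,0.018,75.0],[-0.0441,-0.0042,0.01,-0.001,0.0,0.018,75.0],[-0.0442,-0.0034,0.01,-0.001,0.0,0.018,75.0],[-0.0442,-0.0026,0.01,-0.001,0.0,0.018,75.0],[-0.0443,-0.0018,0.01,-0.001,0.0,0.018,75.0]]
```

Call:
play_rows:
  moves:
    - [-0.04,-0.007,0,0,0,0.018,75]
    - [-0.044,-0.007,0.008,0,0,0.018,75]
    - [-0.044,-0.006,0.01,0,0,0.018,75]
    - [-0.044,-0.005,0.01,0,0,0.018,75]
    - [-0.044,-0.004,0.01,0,0,0.018,75]
    - [-0.044,-0.003,0.01,0,0,0.018,75]
    - [-0.044,-0.003,0.01,0,0,0.018,75]
    - [-0.035,-0.002,0.01,0,0,0.018,75]

```text
t: 12.25
eef_pos: [459.3, -303.2, 270.7]
tcp_rot: [-3.12, -0.002, 1.285]
ft_force: [0.6, 0.1, -0.2]
opening: 0.748
```

```bash
python3 st.py; python3 - <<'E'
from plan import *
c=snap("wrist","n",None,1.5)
save(c["img"][:,:,::-1],"n_crop",(190,110,320,230),5)
E
```

```text
12.35 [ 458.61636117 -304.30865792  269.43001527] [-3.11735214e+00 -2.10473672e-03  1.28222744e+00] [ 0.25155522 -0.17993654  0.29763831] [-0.00162991 -0.05880559  0.04984282] 0.7493332123326573
stand frame -66.32637327701568 -343.2252624682213
```

View pics/n_wrist.png

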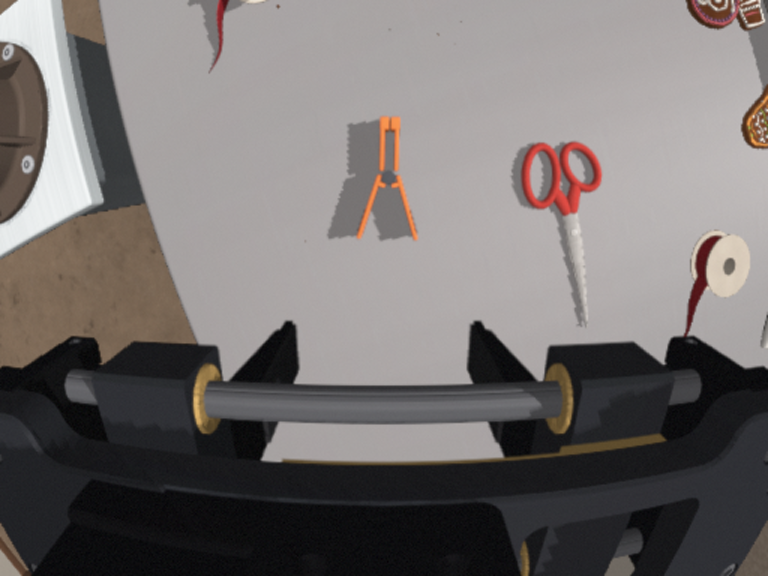

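View pics/n_crop.png

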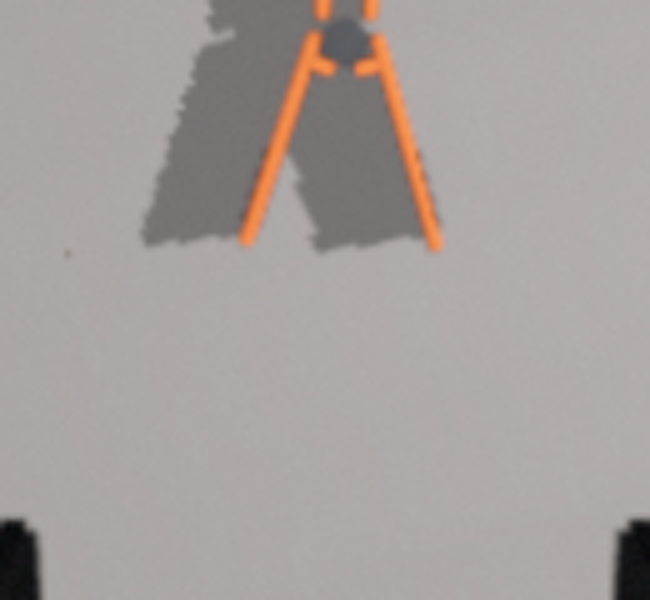

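```bash
python3 - <<'E'
from plan import *
W=load("wrist","n");w=lambda a:(np.array(a)+.5)/1.5-.5
q={k:onz(W,w(a),28,True)[:2] for k,a in dict(tip=(390,117),hinge=(389,177),e1=(360,238),e2=(416,239)).items()};print(q)
m=(q["e1"]+q["e2"])/2;d=q["tip"]-m;d/=np.linalg.norm(d);print("yaw",np.arctan2(d[1],d[0]),"len",np.linalg.norm(q["tip"]-m),np.linalg.norm(q["e1"]-q["e2"]))
d2=q["hinge"]-m;print("yaw2",np.arctan2(d2[1],d2[0]),np.linalg.norm(d2))
g=(m+15*d + q["hinge"]-45*d + q["tip"]-100*d)/3;print("grip",g)
rows([(np.array([*g,60]),down(np.arctan2(d[1],d[0]))),(np.array([*g,9]),down(np.arctan2(d[1],d[0])))],75,step=40)
E
```

```text
{'tip': array([ 493.14226599, -189.48651692]), 'hinge': array([ 477.07032008, -240.64891209]), 'e1': array([ 436.53124126, -285.78658817]), 'e2': array([ 484.6565324 , -300.80003463])}
yaw 1.2669572770059243 len 108.78992401570429 50.412768442838804
yaw2 1.2674778706052539 55.16253829962737
grip [ 463.97078145 -282.49136066]
[[0.0034,0.0006,0.0351,-0.004,0.0,0.003,75.0],[0.0034,0.0004,0.0351,-0.004,0.0,0.003,75.0],[0.0034,0.0003,0.0351,-0.004,0.0,0.003,75.0],[0.0034,0.0001,0.0351,-0.004,0.0,0.003,75.0],[0.0034,0.0,0.0351,-0.004,0.0,0.003,75.0],[0.0034,-0.0001,0.0351,-0.004,0.0,0.003,75.0],[0.0,0.0,0.0255,0.0,0.0,0.0,75.0],[0.0,0.0,0.0255,0.0,0.0,0.0,75.0]]
```

Call:
play_rows:
  moves:
    - [0.003,0.001,0.035,-0.004,0,0.003,75]
    - [0.003,0.001,0.035,-0.004,0,0.003,75]
    - [0.003,0,0.035,-0.004,0,0.003,75]
    - [0.003,0,0.035,-0.004,0,0.003,75]
    - [0.003,0,0.035,-0.004,0,0.003,75]
    - [0.003,0,0.03,-0.004,0,0.003,75]

```text
t: 13.0
eef_pos: [466.8, -279.5, 61.1]
tcp_rot: [3.135, -0.001, 1.269]
ft_force: [0.3, -0.2, -1.2]
opening: 0.75
```

```bash
python3 st.py; python3 - <<'E'
from plan import *
c=snap("wrist","o",None,1.5)
g=np.array([463.5,-284.2])
rows([(np.array([*g,40]),down(1.267))],75)
rows([(np.array([*g,17]),down(1.267))],75)
E
```

```text
13.1 [ 465.6475616  -278.62739226   59.56959385] [ 3.14065823 -0.0031699   1.26971759] [ 0.14936024 -0.04690106  0.86146935] [ 0.01831146 -0.06981171  0.00565944] 0.7524422728177187
stand frame -63.1325693030806 -316.7911027184851
[[-0.0052,-0.0017,0.0217,0.004,-0.002,0.003,75.0]]
[[-0.0053,-0.0018,0.0447,0.004,-0.002,0.003,75.0]]
```

View pics/o_wrist.png

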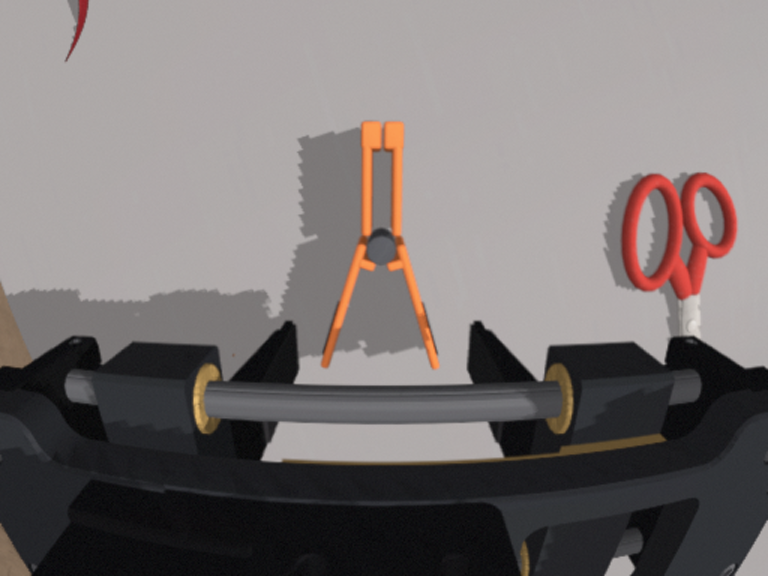

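```bash
python3 - <<'E'
from plan import *
W=load("wrist","o");w=lambda a:(np.array(a)+.5)/1.5-.5
q={k:onz(W,w(a),28,True)[:2] for k,a in dict(tip=(383,122),hinge=(381,245),e1=(325,366),e2=(436,367)).items()};print(q)
m=(q["e1"]+q["e2"])/2;d=q["tip"]-m;d/=np.linalg.norm(d);print("yaw",np.arctan2(d[1],d[0]),np.linalg.norm(q["tip"]-m),np.linalg.norm(q["e1"]-q["e2"]))
print(q["hinge"]-45*d,q["tip"]-100*d,m+12*d)
E
```

```text
{'tip': array([ 493.01150593, -190.07895316]), 'hinge': array([ 476.76957712, -239.4702698 ]), 'e1': array([ 435.18915719, -285.57605833]), 'e2': array([ 484.16874942, -301.34889412])}
yaw 1.2589028958319022 108.62417734967893 51.45661088781829
[ 462.96082014 -282.2992113 ] [ 462.32537929 -285.25437873] [ 463.3612885  -282.04142515]
```

Call:
play_rows:
  moves:
    - [-0.005,-0.002,0.02,0.003,-0.002,0.006,75]
    - [0,0,0.018,0,0,0,75]

```text
t: 13.35
eef_pos: [465.8, -284.7, 27.8]
tcp_rot: [3.135, 0.002, 1.265]
ft_force: [0.5, -0.6, -0.9]
opening: 0.75
```

```bash
python3 st.py; python3 - <<'E'
from plan import *
rows([(np.array([463,-284,17]),down(1.262))],75)
E
```

```text
13.45 [ 465.31306929 -284.13150213   26.79202405] [3.13690793e+00 1.46051561e-03 1.26551697e+00] [0.01063173 0.62266899 0.77558482] [-0.04247433 -0.01767899 -0.02198489] 0.7483493534732544
stand frame -62.65726077751872 -322.28484391999996
[[-0.0006,-0.0023,0.0098,0.005,0.001,0.004,75.0]]
```

Call:
play_rows:
  moves:
    - [-0.001,-0.0025,0.0085,0.005,0.001,0.004,75]

```text
t: 13.55
eef_pos: [463.7, -284.8, 20.2]
tcp_rot: [3.139, 0.001, 1.262]
ft_force: [-0.2, 0.4, -0.0]
opening: 0.749
```

```bash
python3 st.py
```

```text
13.65 [ 462.6921741  -284.39261715   18.82396381] [-3.14150280e+00  5.69279194e-04  1.26137711e+00] [0.25818371 0.58732093 1.03209316] [-0.03390714 -0.07368035 -0.00374815] 0.7487970195637618
stand frame -65.2116436507164 -322.92702833634473
```

Well placed. Squeeze.

Call:
play_rows:
  moves:
    - [0,0,0.0015,0,0,0,0]
    - [0,0,0,0,0,0,0]
    - [0,0,0,0,0,0,0]
    - [0,0,0,0,0,0,0]
    - [0,0,0,0,0,0,0]
    - [0,0,0,0,0,0,0]
    - [0,0,0,0,0,0,0]
    - [0,0,0,0,0,0,0]

```text
t: 14.45
eef_pos: [463.4, -284.9, 19.5]
tcp_rot: [3.139, 0.002, 1.262]
ft_force: [0.4, -0.1, -0.8]
opening: 0.208
```

Call:
play_rows:
  moves:
    - [0,0,0,0,0,0,0]
    - [0,0,0,0,0,0,0]
    - [0,0,0,0,0,0,0]
    - [0,0,0,0,0,0,0]

```text
t: 14.85
eef_pos: [463.3, -284.9, 19.4]
tcp_rot: [3.139, 0.001, 1.261]
ft_force: [0.0, 0.7, 0.4]
opening: 0.208
```

```bash
python3 st.py; python3 - <<'E'
from plan import *
c=snap("wrist","p",None,1.5)
E
```

```text
14.95 [ 463.3303569  -284.86094504   19.38132814] [3.13942758e+00 1.46583831e-03 1.26146396e+00] [-0.6548509   0.25764928 -0.91179553] [-0.05301429 -0.03338102 -0.06490517] 0.2061284172324935
stand frame -64.51174716119063 -323.2968299154189
```

View pics/p_wrist.png

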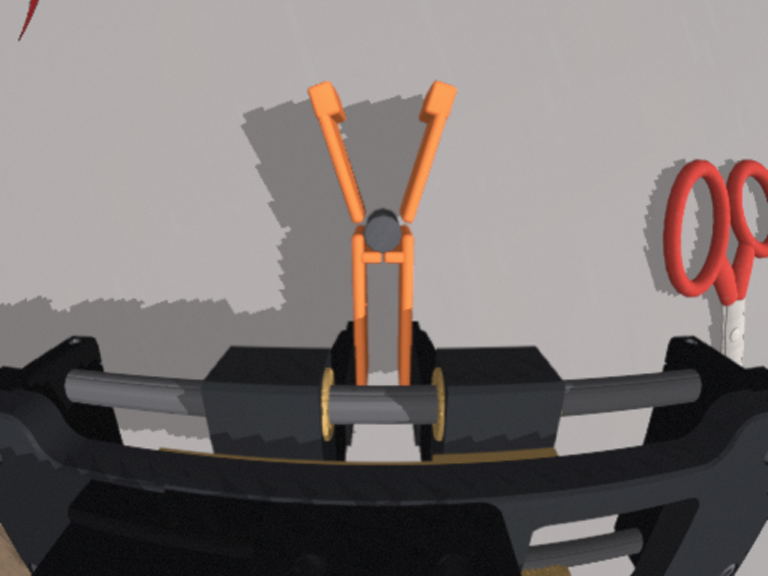

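```bash
python3 - <<'E'
from plan import *
W=load("wrist","p");w=lambda a:(np.array(a)+.5)/1.5-.5
p,R,s=cur()
for k,a in dict(tipL=(322,83),tipR=(443,83),hinge=(382,229)).items():
    X=onz(W,w(a),28,True);print(k,R.inv().apply(X-p))
E
```

```text
tipL [101.77071436 -20.06653853  -8.81123071]
tipR [101.77597197  19.32818887  -8.7265845 ]
hinge [52.89481915 -0.55723287 -8.69866278]
```

```bash
python3 - <<'E'
from plan import *
p,R,s=cur()
rows([(np.array([463.3,-284.9,60]),down(1.262)),(np.array([544.7,-180.5,104]),down(1.429))],0,step=28)
E
```

```text
[[-0.0001,0.0,-0.0203,0.001,0.001,0.0,0.0],[0.0,0.0,-0.0203,0.001,0.001,0.0,0.0],[0.0248,0.0092,-0.0088,0.0,0.0,-0.033,0.0],[0.0245,0.01,-0.0088,0.0,0.0,-0.033,0.0],[0.0242,0.0108,-0.0088,0.0,0.0,-0.033,0.0],[0.0238,0.0116,-0.0088,0.0,0.0,-0.033,0.0],[0.0234,0.0124,-0.0088,0.0,0.0,-0.033,0.0]]
```

Call:
play_rows:
  moves:
    - [0,0,-0.015,0.001,0.001,0,0]
    - [0,0,-0.025,0,0,0,0]
    - [0.018,0.008,-0.009,0,0,-0.033,0]
    - [0.0245,0.01,-0.009,0,0,-0.033,0]
    - [0.024,0.011,-0.009,0,0,-0.033,0]
    - [0.024,0.0115,-0.009,0,0,-0.033,0]
    - [0.023,0.0125,-0.009,0,0,-0.033,0]

```text
t: 15.7
eef_pos: [542.1, -185.9, 106.5]
tcp_rot: [-3.14, -0.001, 1.427]
ft_force: [0.2, 0.5, -1.5]
opening: 0.208
```

```bash
python3 st.py; python3 - <<'E'
from plan import *
c=snap("wrist","q",None,1.5)
c=snap("scene","q",(195,130,320,230),6)
c=snap("top","q",(220,130,345,230),6)
E
```

```text
15.8 [ 543.44214395 -184.88644753  107.16801552] [ 3.14079863e+00 -3.90817472e-04  1.42918618e+00] [-0.3250326  -0.98560732 -0.65772078] [-0.01235577 -0.09486056 -0.02088203] 0.20808298057902286
stand frame 0.09264989426050761 -212.66649745819166
```

View pics/q_wrist.png

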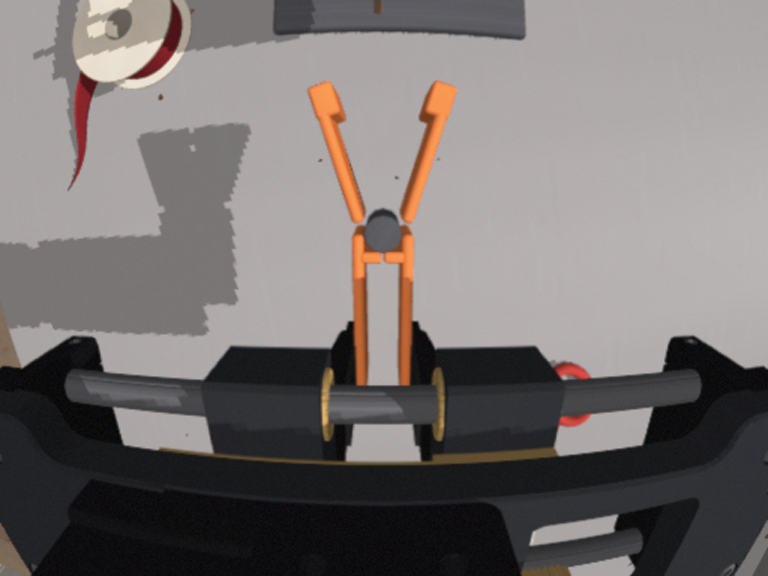

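View pics/q_scene.png

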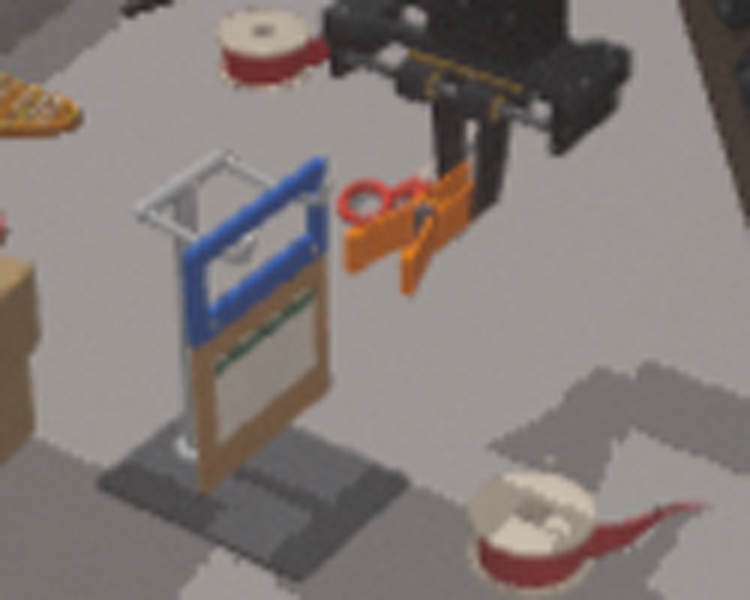

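View pics/q_top.png

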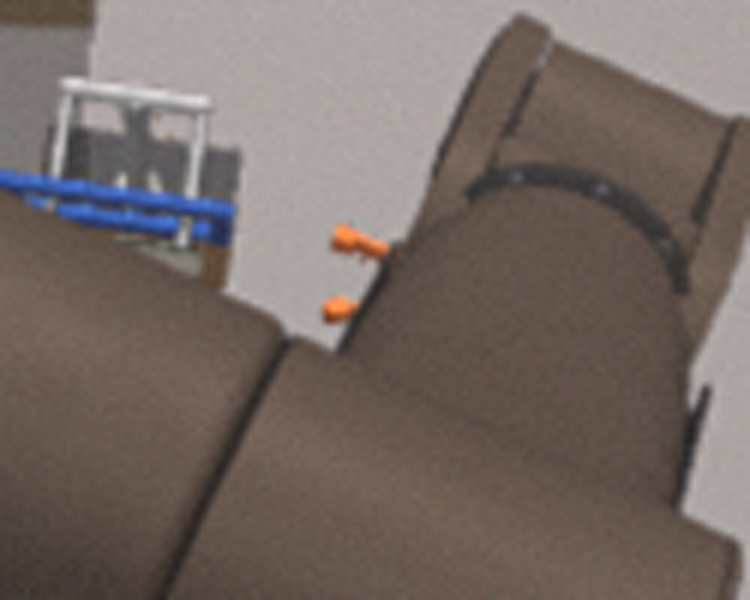

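```bash
python3 - <<'E'
from plan import *
rows([(np.array([549.9,-143.4,102.5]),down(1.429))],0,step=16)
E
```

```text
[[0.0148,0.0008,0.0011,-0.001,0.0,-0.001,0.0],[0.0148,0.0008,0.0011,-0.001,0.0,-0.001,0.0],[0.0148,0.0008,0.0011,-0.001,0.0,-0.001,0.0]]
```

Call:
play_rows:
  moves:
    - [0.0145,0.0005,0.001,0,0,0,0]
    - [0.0145,0.0005,0.001,0,0,0,0]
    - [0.0145,0.0005,0.001,0,0,0,0]

```text
t: 16.25
eef_pos: [547.8, -144.0, 101.6]
tcp_rot: [-3.138, -0.001, 1.419]
ft_force: [-0.1, -1.0, -0.4]
opening: 0.209
```

```bash
python3 st.py; python3 - <<'E'
from plan import *
c=snap("wrist","r",None,1.5)
E
```

```text
16.35 [ 547.91120235 -142.99126181  101.65667046] [-3.13741240e+00 -1.40588074e-03  1.42204199e+00] [ 0.79853317 -0.40703597 -0.57117743] [-0.09005065 -0.08997774  0.01840822] 0.2104453610629592
stand frame -1.6229268472625558 -170.56856561092582
```

View pics/r_wrist.png

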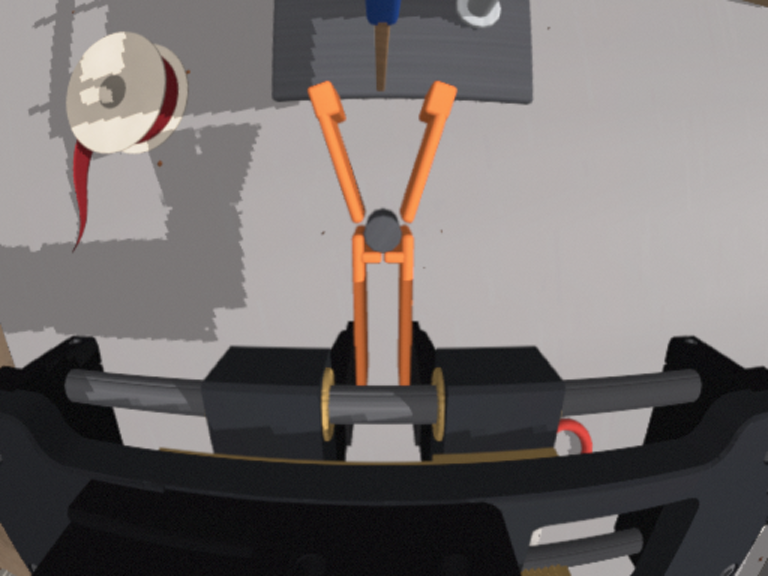

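```bash
python3 - <<'E'
from plan import *
W=load("wrist","r");w=lambda a:(np.array(a)+.5)/1.5-.5
a=onz(W,w((380,90)),42,True);b=onz(W,w((382,25)),147,True)
p,R,s=cur()
print(a,b,R.inv().apply(a-p),R.inv().apply(b-p))
tl=R.inv().apply(onz(W,w((322,83)),p[2]+8.6,True)-p);print(tl)
E
```

```text
[562.7906736  -32.55668998  42.        ] [563.95685253 -34.60357488 147.        ] [112.17576177  -1.66608842  59.97047492] [110.44076418  -0.59704731 -45.03617556]
[102.68535021 -20.20296417  -8.41146053]
```

Call:
play_rows:
  moves:
    - [0.0085,0,0,-0.003,0.001,-0.008,0]
    - [0.0085,0,0,0,0,0,0]
    - [0.0085,0,0,0,0,0,0]

```text
t: 16.7
eef_pos: [551.9, -117.9, 101.9]
tcp_rot: [-3.141, -0.002, 1.43]
ft_force: [0.7, 0.6, -0.1]
opening: 0.208
```

```bash
python3 st.py; python3 - <<'E'
from plan import *
c=snap("wrist","s",(150,20,360,170),3.7)
E
```

```text
16.8 [ 551.92274751 -117.38048234  101.89146776] [-3.14132482e+00 -2.13589617e-03  1.43090927e+00] [ 0.35240187  0.07368129 -1.24209983] [-0.08495898 -0.06995894 -0.02010341] 0.2069730495163308
stand frame -1.4058867824232553 -144.6464242425939
```

View pics/s_wrist.png

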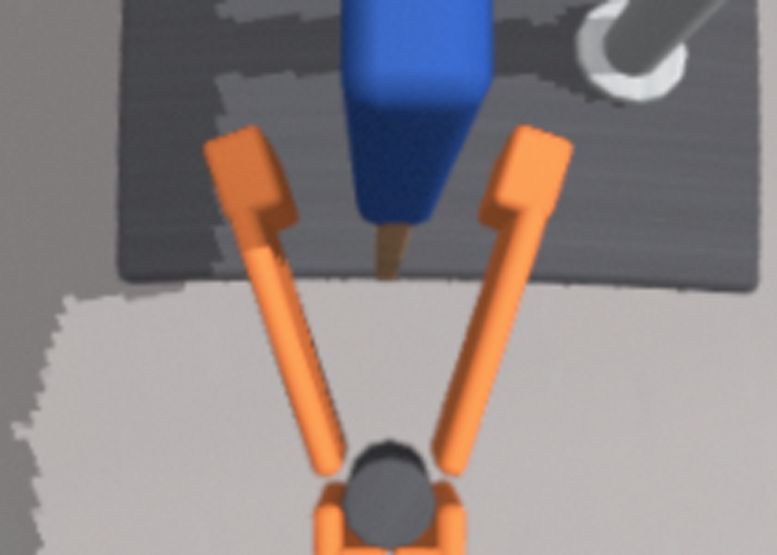

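```bash
python3 - <<'E'
from plan import *
W=load("wrist","s");w=lambda a:(np.array(a)+.5)/3.7-.5+np.array([150,20])
p,R,s=cur()
for a,z in [((387,278),42),((395,224),147)]: print(R.inv().apply(onz(W,w(a),z,True)-p))
for a,dz in [((233,135),8.5),((545,135),8.5),((288,218),8.5),((487,218),8.5),((390,500),8.5)]: print(R.inv().apply(onz(W,w(a),p[2]+dz,True)-p))
for a in [(344,70),(492,70),(352,10),(490,10)]: print("bar",onz(W,w(a),202,True))
E
```

```text
[86.20335377 -0.7737453  60.10793442]
[ 85.3363164    0.19820329 -44.89405767]
[101.97508757 -21.05105812  -8.2963199 ]
[101.96152051  20.27519439  -8.29912759]
[ 90.31776605 -13.69993235  -8.3199383 ]
[90.29984524 12.52103053 -8.32173822]
[52.27265455 -0.26810135 -8.39630935]
bar [561.49898831 -31.22920782 202.        ]
bar [568.82161523 -32.19470712 202.        ]
bar [562.33977922 -28.0491245  202.        ]
bar [569.20855665 -28.93945717 202.        ]
```

Call:
play_rows:
  moves:
    - [0.0045,0,-0.0005,0,0,0,0]
    - [0.0035,0,0,0,0,0,0]

```text
t: 17.05
eef_pos: [553.1, -110.0, 102.5]
tcp_rot: [3.142, -0.002, 1.43]
ft_force: [-0.7, 0.6, 0.1]
opening: 0.209
```

```bash
python3 st.py; python3 - <<'E'
from plan import *
for i in range(6): read_camera("top")
p,R,s=cur();print(p,s["tcp_rot"],s["opening"])
c=snap("wrist","t",(150,20,360,170),3.7)
c=snap("scene","t",(195,130,320,230),6)
E
```

```text
17.15 [ 553.12213598 -109.88701709  102.46545399] [-3.14156082e+00 -1.90105865e-03  1.43071447e+00] [-0.31027458 -0.33361277 -0.08759283] [-0.07959369 -0.08671605  0.03462039] 0.20685709184882578
stand frame -1.3170102713459426 -137.05810063965305
[ 553.01217639 -110.31823667  102.40676534] [-3.14141504e+00 -1.87788871e-03  1.43036374e+00] 0.20540204664855155
```

View pics/t_wrist.png

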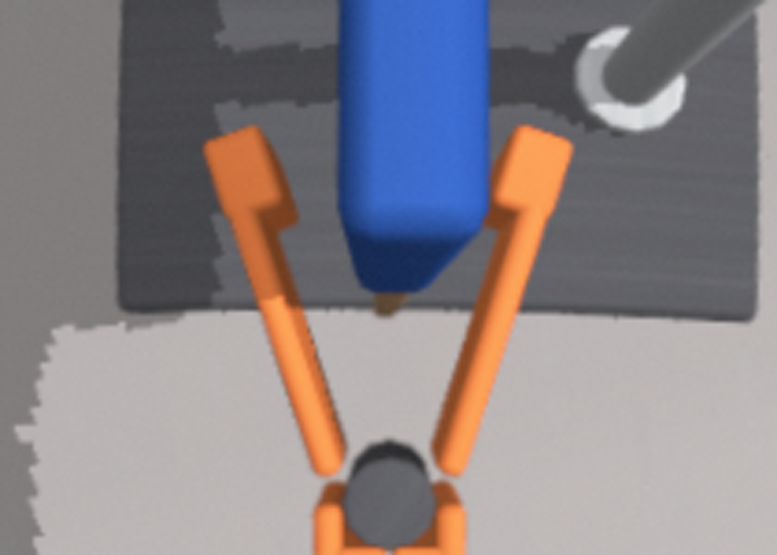

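View pics/t_scene.png

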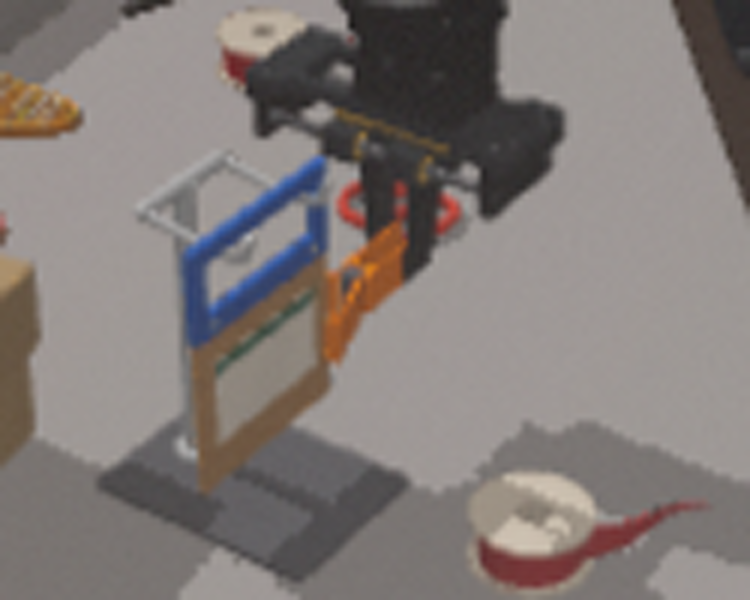

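```bash
python3 - <<'E'
from plan import *
W=load("wrist","t");w=lambda a:(np.array(a)+.5)/3.7-.5+np.array([150,20])
p,R,s=cur()
for a,z in [((386,314),42),((395,290),147)]: print(R.inv().apply(onz(W,w(a),z,True)-p))
print("bar end",R.inv().apply(onz(W,w((415,235)),196,True)-p))
E
```

```text
[78.60107092 -0.83157053 60.57060427]
[ 78.15539371   0.31760079 -44.43055668]
bar end [ 78.8625846    1.14823128 -93.42939838]
```

Call:
play_rows:
  moves:
    - [0.0015,0,0,0,0,0,0]

```text
t: 17.65
eef_pos: [553.3, -108.9, 102.4]
tcp_rot: [-3.141, -0.002, 1.43]
ft_force: [-0.6, 0.0, -0.8]
opening: 0.2
```

```bash
python3 - <<'E'
from plan import *
for i in range(8): read_camera("top")
p,R,s=cur();print(s["t"],p,s["tcp_rot"],s["opening"],s["ft_force"])
c=snap("wrist","u",(150,20,360,170),3.7)
a=load("scene","t")["img"].astype(int);c=snap("scene","u",None,1.5);b=c["img"].astype(int)
d=abs(a-b).sum(2)>60;ys,xs=np.where(d);print(d.sum(),xs.min() if len(xs) else 0,xs.max() if len(xs) else 0)
E
```

```text
18.05 [ 553.23968391 -108.79543749  102.39943018] [-3.14146128e+00 -1.90854790e-03  1.43034716e+00] 0.20565688479855224 [-0.61705962  0.10419356  0.0845084 ]
183 235 461
```

View pics/u_wrist.png

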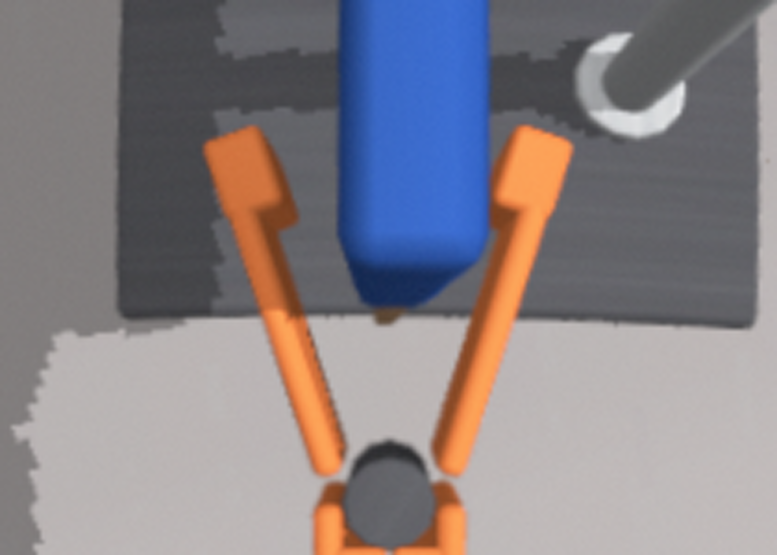

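View pics/u_scene.png

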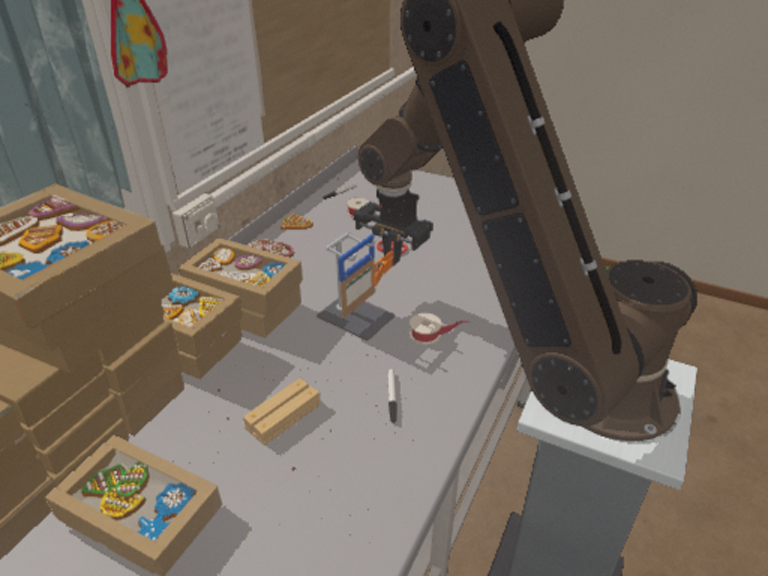

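```bash
python3 -c "
from cell import *
print(job_done())"
```

```text
the job is handed in; nothing more can be done
None
```

The card hangs freely by its blue handle on both prongs. The orange clip is held fully open around the card's right-hand edge, and the job was handed in at about 18 s of the 64 s.

**Last checks:**
- **Clip opening:** the gripper holds the handles at about 20 mm, close to the 21 mm quoted for fully squeezed, and the jaws gape symmetrically in the wrist view.
- **Position:** the card's edge sits about 77 mm ahead of the tool point. That is roughly 25 mm behind the jaw tips and clear of the hinge pin. It is within about 1 mm of the middle of the gap, half-way up the cardboard, and the clip looks square to the card.
- **Contact:** the last force readings were within noise (under 1 N). The only contact force seen was about 22 N when I seated the bar on the hook.
- **Other objects:** I did not touch the scissors, the marker or the spool; they look unmoved in the last view.

**Disagreements and one slip-up:**
- The camera fits differed by 2–4 mm on the heights of the stand and the card. I settled the hanging height by feeling for contact at the seat instead.
- The card appears to lean about 0.01 rad, and the clip sits about 2 mm further forward in the grip than nominal. I allowed for the forward offset when placing the clip.
- One picture I saved (840 x 780) was over your 800 x 600 limit.

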